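# Set a panel on bearers under its weight for the glue to cure

## Task

Set up the glue-up station: lay one pine bearer on each of the two dark strips on the plywood board, running along the strip, then lay the dark panel squarely across the top of both bearers, centred between the strips, and stand the steel weight upright on the middle of the panel. Stand the glue jar upright on the middle of the round cork pad to the left of the panel (as seen from the robot); either bearer may go on either strip, and the jar may be placed at any time. Set things down rather than dropping them, and leave the sanding block where it lies.

Things in the scene. Friction and masses are not known exactly. Their poses are not given: they have to be found in the camera images.
- board: Fixed plywood glue-up board lying on the bench, 220 mm (its x) by 340 mm (its y), 18 mm thick, with a wooden fence 20 mm thick along its far (+x) edge that stands 30 mm above the board's top. Origin: centre of the underside, at bench height. x points away from the robot, y to the left. The board and the black parts mat swap sides of the bench from one start to another.
- strip_left: Target: left one of two dark flat strips on the white sheet on the board, 130 mm long (its x) by 26 mm wide (its y), flush (under 1.5 mm thick, no obstacle). Origin: centre of the strip at the height of the board's top. Its x runs along the strip, y points left, z up. The two strips are parallel and 100 mm apart centre to centre: strip_right lies at y = -100 mm in this frame.
- strip_right: Target: right one of the two dark strips, same size and axes as strip_left.
- pad: Target: fixed round cork pad on the board, 70 mm across, 4 mm thick, left of the strips. Origin: centre of its underside, on the board's top; its top is 4 mm higher.
- bearer_a: Loose pine stick, 120 mm long (its x), 22 mm square section, 32 g. Origin: centre of its underside; z up.
- bearer_b: Loose pine stick, same as bearer_a; the two are interchangeable.
- panel: Loose flat dark wooden panel, 150 mm long (its x), 46 mm wide (its y), 18 mm thick, 90 g. Origin: centre of its underside; z up. On the bearers its underside is 22 mm above the board's top.
- weight: Loose steel weight, round, 48 mm across and 31 mm high at the base, with a neck (18 mm) and a round grip knob 24 mm across between 38 and 55 mm above its foot, 450 g. Origin: centre of its underside; z up.
- jar: Loose closed white glue jar, round, 48 mm across, 75 mm high, 160 g. Origin: centre of its underside; z up.
- sanding_block: Loose cork sanding block with a red abrasive face below, 100 mm long (its x), 46 mm wide (its y), 35 mm high; not to be moved. Origin: centre of its underside; z up. It and the other loose things start on a fixed black rubber mat 3 mm thick.
Not all that is in view belongs to the job. What is shaped like the jar but pink is not meant.

How it is judged:
By the outcome, as a careful person would: the job done as asked, in the order asked, and still so for the second after the job is handed in, with the robot touching nothing.
It also fails if it takes over 136 s, if anything falls off the work surface, if the arm or the gripper's body presses on something with over 40 N, if the wrist force passes 120 N, or if a joint passes its speed limit or range.

## Robot

A 7-joint arm with a two-finger parallel gripper is mounted at the origin on the work surface. World frame = base frame: x ahead of the robot, y to its left, z up, the work surface at z = 0. Lengths are in m, angles in rad, forces in N, time in s.
With the tool pointing down it reaches from about 0.425 to 0.95 m from the base axis. Payload 4.7 kg.
Tool frame: the origin (TCP) lies midway between the tips of the shut fingers; the grasp point (between the pads) lies 19 mm behind it (manip.grip_point_offset is the distance from the TCP to the grasp point, in m); z points along the fingers, y is the line along which they close (so a half turn about z gives the same grasp; the last joint's range is limited). The gripper opens to 87 mm and grips with 3 to 60 N. Pads are 19 mm wide; open, the fingers measure 117 mm over their backs; the gripper's body (75 mm by 190 mm) begins 51 mm behind the grasp point.
Start: joints at [1.286, 0.469, -0.049, 1.532, 0.024, 1.141, -0.082], TCP at [0.171, -0.653, 0.223] pointing down, gripper open.
Joint ranges: [-2.59, 2.59], [-0.33, 1.99], [-1.39, 1.29], [0.1, 2.45], [-1.04, 4.18], [0.21, 1.99], [-2.66, 2.66]. Speed limits (rad/s): [2.57, 2.57, 3.14, 3.14, 3.14, 3.14, 3.14].

## Interface

Orientations are given as a unit quaternion [x, y, z, w].
In Python, from cell import status, imaging, manip gives the robot as it stands.
- The arm moves only by the tool carry_out, never from a script. Its argument "targets" is a list of rows, each an object with "grip": the gripper command: -1 is fully open, 1 is shut, values between are in proportion; "offset": the shift along the tool's x, y, z in m, a list of three; "dr": the turn, a rotation vector about the tool's x, y, z in rad, a list of three. In form: [{"grip": grip, "offset": [dx, dy, dz], "dr": [wx, wy, wz]}, ...]. A call has 1 to 5 rows; each row is the pose to reach, as a shift and turn from the pose commanded when the call began, along the tool's axes at that moment; what a row does not reach only later rows make up. A row lasts 1/10 s, in which the tool goes at most 50 mm and 8.59 degrees, less where a joint would pass 70% of its speed; a pose out of reach is approached as far as the arm can. A call with a gripper value outside its range is refused whole. The fingers move at their own pace and stop on an object; "newtons" is the grip in N (left out, the last holds). Time passes only in rows, so rows that repeat a pose let the fingers close. It gives the time, the measured TCP pose, the force, the opening and the grip force at its end, in the units of the state.
- status.get_state(): the state, without advancing time (a new reading comes with each control period).
- imaging.read_camera(name): name is "side" or "top" or "wrist"; returns (picture, depth): 420x560x3 uint8, red, green, blue; 420x560 float32, m along the optical axis (not along the pixel's ray), 0 where there is no reading.
- imaging.camera_info(name): a dict with "mtx" (3x3 intrinsics, pixels), "R" (3x3) and "t" (3): a world point X has camera coordinates R X + t. Camera axes: x right, y down, z forward; pixel columns grow to the right and rows downward; lengths in m; the calibration is good to about 2 mm. A picture is of the moment at which its call begins: read the wrist's pose just before it. camera_info takes no time and is no camera call; for the wrist camera it gives the pose at the moment of the call.
- manip.hand_in(): hands the job in; it is judged then, once.
The state is a dict: "time_s": time; "joint_positions": joint angles; "qd": joint speeds; "joint_efforts": joint torques, N m; "position": TCP position; "ee_rot": TCP orientation; "wrist_force": force on the tool from outside, world axes, zero at the start; "torque": the same for the moment, N m; "width": finger opening in m; "finger_force": force on a finger pad.
Only numpy, scipy, OpenCV 4.12 (cv2) and the standard library are available. Lean on these libraries where they do the work, as an engineer would, in place of code of your own. Each camera call takes 0.05 s, during which the arm holds its last target. There are 200 camera calls.

## Working session

There is one attempt and no reset: what is moved stays moved. The work goes in short steps, Python scripts to look and compute and a tool call to move; the robot and the scene stay as the last step left them, time stands still between calls to the robot, and variables do not carry over. Pictures are saved under pics/ and viewed, at most 17 in all, crops included, and the job is handed in when it is done.

Besides the shell and the picture viewer there is one more tool, called after ">>>" in YAML: its name, and indented under it one key for each argument. carry_out: Moves the arm, as the interface text tells. Its arguments: {"type":"object","properties":{"targets":{"type":"array","items":{"type":"object","properties":{"grip":{"type":"number"},"offset":{"type":"array","items":{"type":"number"}},"dr":{"type":"array","items":{"type":"number"}}}}},"newtons":{"type":"number"}},"required":["targets"]}

```bash
ls; mkdir -p pics; python3 - <<'E'
from cell import status, imaging, manip
import cv2,numpy as np
s=status.get_state(); print(s['time_s'],s['position'],s['ee_rot'],s['width'],manip.grip_point_offset)
for n in ['top','side']:
    p,d=imaging.read_camera(n); cv2.imwrite(f'pics/{n}0.png',p[:,:,::-1]); np.save(f'{n}0.npy',d)
    i=imaging.camera_info(n); print(n,i)
E
```

```text
pics
0.0 [ 0.17063289 -0.65246921  0.2215033 ] [ 9.91830602e-01  1.27558343e-01 -1.60005687e-04 -9.49232358e-04] 0.0872004120236324 0.0187
top {'mtx': array([[487.77838281,   0.        , 277.44256367],
       [  0.        , 487.77838281, 206.89908611],
       [  0.        ,   0.        ,   1.        ]]), 'R': array([[-0.01311654, -0.99986032, -0.01035889],
       [-0.99498368,  0.01407867, -0.09904174],
       [ 0.09917375,  0.00900784, -0.99502936]]), 't': array([-0.0569027 ,  0.48563752,  1.41311507])}
side {'mtx': array([[473.24753988,   0.        , 280.37906991],
       [  0.        , 473.24753988, 209.92056804],
       [  0.        ,   0.        ,   1.        ]]), 'R': array([[-0.7926472 , -0.60930101, -0.02151032],
       [-0.29730265,  0.41708547, -0.85886602],
       [ 0.53227957, -0.67438268, -0.51174844]]), 't': array([0.32638001, 0.20665515, 1.02257748])}
```

View pics/top0.png

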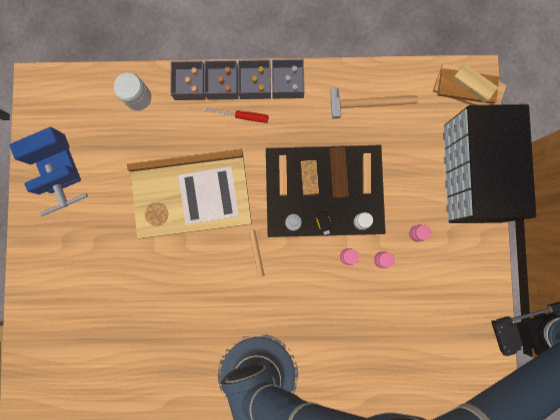

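View pics/side0.png

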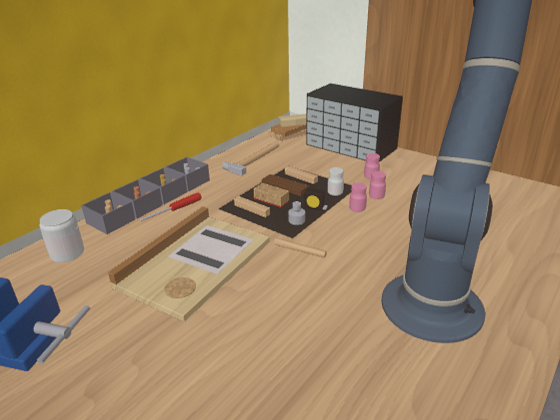

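Candidates in the top view:
- **Bearers:** pine sticks at (283,175) and (367,173). The dowel at (257,253) off the mat is not one.
- **Panel:** dark brown at (339,172).
- **Sanding block:** cork at (310,177).
- **Weight:** grey at (293,222).
- **Jar:** white at (363,221). The pink ones at (349,257), (385,260), (420,233) and the tin at (130,90) are not it.
- **Tape:** at (324,222), not part of the job.
- **Strips and pad:** strips at (192,198) and (226,192), pad at (157,214).

```bash
cat > h.py <<'E'
from cell import status, imaging, manip
import cv2,numpy as np
from scipy.spatial.transform import Rotation as Ro
def plane(i,uv,z):
    uv=np.atleast_2d(np.asarray(uv,float)); K,R,t=i['mtx'],i['R'],i['t']
    c=-R.T@t; d=(np.linalg.inv(K)@np.c_[uv,np.ones(len(uv))].T).T@R
    return c+d*((z-c[2])/d[:,2])[:,None]
def cloud(i,dep):
    v,u=np.indices(dep.shape); K,R,t=i['mtx'],i['R'],i['t']
    P=np.stack([(u-K[0,2])/K[0,0]*dep,(v-K[1,2])/K[1,1]*dep,dep],-1)
    return (P-t)@R
def rect(i,mask,z):
    """biggest contour of mask -> plane z; centre, long dir angle(deg), sizes mm"""
    cs,_=cv2.findContours(mask.astype(np.uint8),cv2.RETR_EXTERNAL,cv2.CHAIN_APPROX_NONE)
    c=max(cs,key=cv2.contourArea)[:,0,:]
    P=plane(i,c,z)[:,:2].astype(np.float32)
    b=cv2.boxPoints(cv2.minAreaRect(P)); e=[b[1]-b[0],b[2]-b[1]]
    l=max(e,key=np.linalg.norm); a=np.degrees(np.arctan2(l[1],l[0]))%180
    return b.mean(0).round(4),round(float(a),1),sorted((np.linalg.norm(x)*1e3).round(1) for x in e)
def pose():
    s=status.get_state(); R=Ro.from_quat(s['ee_rot']).as_matrix(); return s,R
E
python3 - <<'E'
from h import *
i=imaging.camera_info('top'); p=cv2.imread('pics/top0.png'); W=cloud(i,np.load('top0.npy'))
hsv=cv2.cvtColor(p,cv2.COLOR_BGR2HSV); H,S,V=[hsv[...,k].astype(int) for k in range(3)]
def roi(x0,y0,x1,y1):
    m=np.zeros(p.shape[:2],bool); m[y0:y1,x0:x1]=1; return m
for n,(u,v) in dict(bA=(283,175),bB=(367,173),panel=(339,172),block=(310,177),weight=(293,222),jar=(363,221),sL=(192,198),sR=(226,192),pad=(157,214),board=(170,180)).items():
    print(n,W[v-1:v+2,u-1:u+2].reshape(-1,3).mean(0).round(3),hsv[v,u])
for n,r,z in [('bA',(272,148,294,202),.025),('bB',(356,146,378,200),.025),('panel',(326,142,353,202),.021),('block',(299,152,322,202),.038),('weight',(280,208,307,236),.058),('jar',(350,208,378,234),.078)]:
    m=roi(*r)&(W[...,2]>z-.009)
    print(n,rect(i,m,z))
for n,r,m in [('sL',(182,170,203,225),V<90),('sR',(214,165,236,220),V<90),('pad',(143,200,171,228),(S>95)&(V<190))]:
    z=.018 if n!='pad' else .022
    print(n,rect(i,roi(*r)&m,z))
cv2.imwrite('pics/crop.png',cv2.resize(p[135:270,120:400],None,fx=2.8,fy=2.8,interpolation=cv2.INTER_CUBIC))
E
```

```text
bA [ 0.579 -0.081  0.026] [ 15 128 208]
bB [ 0.582 -0.33   0.024] [ 15 128 209]
panel [ 0.587 -0.248  0.02 ] [ 12 151  93]
block [ 0.57  -0.16   0.038] [ 16 132 168]
weight [ 0.437 -0.108  0.059] [135   3 169]
jar [ 0.436 -0.305  0.078] [ 25  13 214]
sL [0.515 0.19  0.018] [135   6  82]
sR [0.532 0.088 0.02 ] [135   6  84]
pad [0.469 0.293 0.02 ] [ 15 130 184]
board [0.571 0.256 0.018] [ 19 112 221]
bA (array([ 0.5812, -0.0797], dtype=float32), 179.1, [np.float32(20.8), np.float32(116.9)])
bB (array([ 0.5835, -0.3284], dtype=float32), 178.3, [np.float32(20.8), np.float32(117.1)])
panel (array([ 0.5864, -0.247 ], dtype=float32), 2.6, [np.float32(46.9), np.float32(153.9)])
block (array([ 0.5703, -0.1591], dtype=float32), 3.5, [np.float32(46.1), np.float32(103.6)])
weight (array([ 0.4409, -0.1086], dtype=float32), 134.2, [np.float32(20.3), np.float32(22.4)])
jar (array([ 0.4408, -0.3103], dtype=float32), 115.0, [np.float32(41.5), np.float32(41.9)])
sL (array([0.5162, 0.1922], dtype=float32), 8.7, [np.float32(22.7), np.float32(124.7)])
sR (array([0.5313, 0.0933], dtype=float32), 8.6, [np.float32(22.4), np.float32(124.7)])
pad (array([0.4703, 0.2954], dtype=float32), 0.5, [np.float32(65.1), np.float32(68.4)])
```

View pics/crop.png

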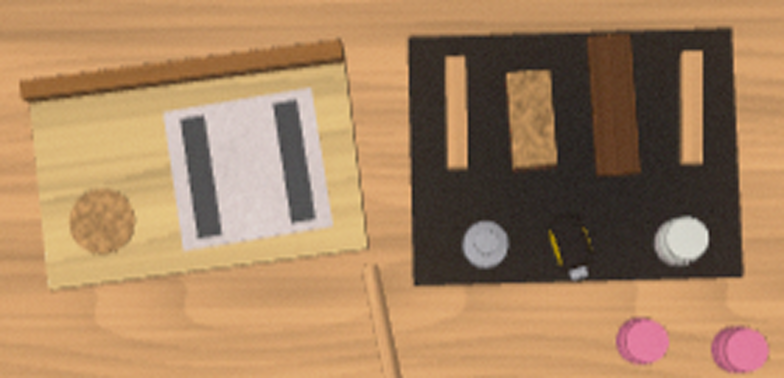

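The crop shows exactly two pine sticks on the mat (at 455,110 and 691,108 in the crop), the dark panel (613,105), the cork block, the weight (486,244) and the white jar (683,240). Every size and height I measured matches the given figures, so I'll plan the first pick.

```bash
cat >> h.py <<'E'
def plan(wps,start=None):
    """wps: (x,y,z,tool-x yaw deg); prints calls (offset, dr, min rows) chaining commanded poses"""
    s,R=pose(); p=np.array(s['position'])
    for w in wps:
        T=np.array(w[:3]); a=np.radians(w[3])
        Rt=np.array([[np.cos(a),np.sin(a),0],[np.sin(a),-np.cos(a),0],[0,0,-1.]])
        while 1:
            rv=Ro.from_matrix(R.T@Rt).as_rotvec(); d=R.T@(T-p)
            n=max(np.linalg.norm(d)/.045,np.degrees(np.linalg.norm(rv))/8)
            f=min(1,5/n) if n>0 else 1
            d=(d*f).round(4); q=(rv*f).round(3)
            print(w,'off',(d.tolist()),'dr',q.tolist(),'rows',np.ceil(n*f))
            p=p+R@d; R=R@Ro.from_rotvec(q).as_matrix()
            if f==1: break
E
python3 - <<'E'
from h import *
plan([(.5812,-.0797,.12,-.9),(.5812,-.0797,.03,-.9),(.5812,-.0797,.006,-.9)])
E
```

```text
(0.5812, -0.0797, 0.12, -0.9) off [0.1713, -0.1422, 0.0323] dr [-0.001, 0.0, 0.086] rows 5.0
(0.5812, -0.0797, 0.12, -0.9) off [0.1585, -0.1565, 0.0322] dr [-0.0, 0.0, 0.086] rows 5.0
(0.5812, -0.0797, 0.12, -0.9) off [0.1444, -0.1695, 0.0322] dr [-0.001, 0.0, 0.085] rows 5.0
(0.5812, -0.0797, 0.12, -0.9) off [0.0213, -0.0298, 0.0053] dr [0.0, 0.0, 0.014] rows 1.0
(0.5812, -0.0797, 0.03, -0.9) off [0.0001, -0.0001, 0.09] dr [0.0, 0.0, 0.0] rows 2.0
(0.5812, -0.0797, 0.006, -0.9) off [-0.0, 0.0, 0.024] dr [0.0, 0.0, 0.0] rows 1.0
```

>>> carry_out:
  targets:
    - {"grip": -0.15, "offset": [0.034, -0.028, 0.006], "dr": [0, 0, 0.017]}
    - {"grip": -0.15, "offset": [0.069, -0.057, 0.013], "dr": [0, 0, 0.034]}
    - {"grip": -0.15, "offset": [0.103, -0.085, 0.019], "dr": [0, 0, 0.052]}
    - {"grip": -0.15, "offset": [0.137, -0.114, 0.026], "dr": [0, 0, 0.069]}
    - {"grip": -0.15, "offset": [0.171, -0.142, 0.032], "dr": [-0.001, 0, 0.086]}
  newtons: 25

```text
time_s: 0.6
position: [0.3009, -0.4705, 0.1899]
ee_rot: [0.996, 0.084, -0.0, 0.0]
wrist_force: [0.5, -0.4, -0.2]
width: 0.0554
finger_force: 0.0
```

>>> carry_out:
  targets:
    - {"grip": -0.15, "offset": [0.032, -0.031, 0.006], "dr": [0, 0, 0.017]}
    - {"grip": -0.15, "offset": [0.064, -0.062, 0.013], "dr": [0, 0, 0.034]}
    - {"grip": -0.15, "offset": [0.095, -0.094, 0.019], "dr": [0, 0, 0.052]}
    - {"grip": -0.15, "offset": [0.127, -0.125, 0.026], "dr": [0, 0, 0.069]}
    - {"grip": -0.15, "offset": [0.159, -0.156, 0.032], "dr": [0, 0, 0.086]}

```text
time_s: 1.1
position: [0.4311, -0.2901, 0.158]
ee_rot: [0.999, 0.041, -0.0, 0.0]
wrist_force: [-0.1, 0.2, -0.1]
width: 0.0499
finger_force: 0.0
```

>>> carry_out:
  targets:
    - {"grip": -0.15, "offset": [0.036, -0.042, 0.008], "dr": [0, 0, 0.021]}
    - {"grip": -0.15, "offset": [0.072, -0.085, 0.016], "dr": [0, 0, 0.042]}
    - {"grip": -0.15, "offset": [0.108, -0.127, 0.024], "dr": [0, 0, 0.064]}
    - {"grip": -0.15, "offset": [0.144, -0.17, 0.032], "dr": [-0.001, 0, 0.085]}
    - {"grip": -0.15, "offset": [0.144, -0.17, 0.032], "dr": [-0.001, 0, 0.085]}

```text
time_s: 1.6
position: [0.5618, -0.105, 0.1255]
ee_rot: [1.0, 0.002, 0.0, -0.0]
wrist_force: [-0.2, -0.1, -0.4]
width: 0.05
finger_force: 0.0
```

```bash
python3 - <<'E'
from h import *
plan([(.5812,-.0797,.13,-.9)])
s,R=pose(); i=imaging.camera_info('wrist'); p,d=imaging.read_camera('wrist'); cv2.imwrite('pics/w1.png',p[:,:,::-1])
print(s['position'],s['time_s'],s['width'])
E
```

```text
(0.5812, -0.0797, 0.13, -0.9) off [0.0196, -0.0252, -0.0045] dr [-0.0, -0.001, 0.02] rows 1.0
[ 0.56175077 -0.10502092  0.12552225] 1.6 0.04995532620144705
```

View pics/w1.png

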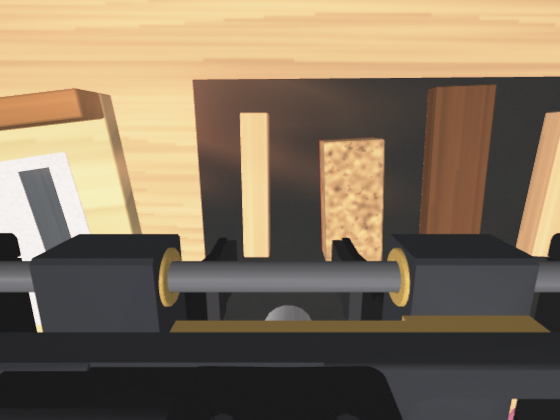

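The wrist view shows bearer A at about column 255 with its far end at row 113. The block is at (352,200), clear of the fingers. Next I'll centre over it, descend and grip.

>>> carry_out:
  targets:
    - {"grip": -0.15, "offset": [0.0195, -0.025, 0.0], "dr": [0, 0, 0.02]}
    - {"grip": -0.15, "offset": [0.0195, -0.025, 0.03], "dr": [0, 0, 0.02]}
    - {"grip": -0.15, "offset": [0.0195, -0.025, 0.06], "dr": [0, 0, 0.02]}
    - {"grip": -0.15, "offset": [0.0195, -0.025, 0.09], "dr": [0, 0, 0.02]}
    - {"grip": -0.15, "offset": [0.0195, -0.025, 0.105], "dr": [0, 0, 0.02]}

```text
time_s: 2.15
position: [0.5774, -0.0859, 0.0185]
ee_rot: [1.0, -0.011, -0.002, 0.001]
wrist_force: [-0.7, -0.5, -0.3]
width: 0.0502
finger_force: 0.0
```

>>> carry_out:
  targets:
    - {"grip": -0.15, "offset": [0, 0, 0.007], "dr": [0, 0, 0]}
    - {"grip": -0.15, "offset": [0, 0, 0.014], "dr": [0, 0, 0]}
    - {"grip": -0.15, "offset": [0, 0, 0.014], "dr": [0, 0, 0]}

```text
time_s: 2.45
position: [0.5797, -0.0858, 0.0073]
ee_rot: [1.0, -0.011, 0.0, 0.001]
wrist_force: [0.2, -0.3, 0.0]
width: 0.0497
finger_force: 0.0
```

>>> carry_out:
  targets:
    - {"grip": 0.6, "offset": [0, 0, 0], "dr": [0, 0, 0]}
    - {"grip": 0.6, "offset": [0, 0, 0], "dr": [0, 0, 0]}
    - {"grip": 0.6, "offset": [0, 0, 0], "dr": [0, 0, 0]}
    - {"grip": 0.6, "offset": [0, 0, 0], "dr": [0, 0, 0]}
    - {"grip": 0.6, "offset": [0, 0, 0], "dr": [0, 0, 0]}

```text
time_s: 2.95
position: [0.5798, -0.0856, 0.0076]
ee_rot: [1.0, -0.011, 0.001, 0.001]
wrist_force: [-0.1, -0.0, 2.4]
width: 0.0218
finger_force: 25.0
```

```bash
python3 - <<'E'
from h import *
s,R=pose();print(s['position'],s['wrist_force'],s['width'],s['finger_force'])
plan([(.5812,-.0797,.106,-.9)])
E
```

```text
[ 0.57979969 -0.08562921  0.00761429] [-0.0923713  -0.0120136   2.36345428] 0.021817478164286738 24.98966485261917
(0.5812, -0.0797, 0.106, -0.9) off [0.0014, -0.0058, -0.0984] dr [0.002, -0.001, -0.005] rows 3.0
```

>>> carry_out:
  targets:
    - {"grip": 0.6, "offset": [0, 0, -0.02], "dr": [0, 0, 0]}
    - {"grip": 0.6, "offset": [0, 0, -0.05], "dr": [0, 0, 0]}
    - {"grip": 0.6, "offset": [0, 0, -0.08], "dr": [0, 0, 0]}
    - {"grip": 0.6, "offset": [0, 0, -0.08], "dr": [0, 0, 0]}

```text
time_s: 3.35
position: [0.5826, -0.0857, 0.0914]
ee_rot: [1.0, -0.011, 0.004, 0.001]
wrist_force: [0.7, -0.4, -0.4]
width: 0.0217
finger_force: 25.0
```

```bash
python3 - <<'E'
from h import *
s,R=pose();print(s['position'],s['wrist_force'],s['width'],s['finger_force'])
plan([(.530,.0931,.08,8.7)])
E
```

```text
[ 0.58262698 -0.08565012  0.09139012] [ 0.7106791  -0.39324166 -0.39143663] 0.02174669717252409 24.988001883029938
(0.53, 0.0931, 0.08, 8.7) off [-0.0565, -0.1776, 0.0104] dr [0.003, -0.008, -0.173] rows 5.0
```

>>> carry_out:
  targets:
    - {"grip": 0.6, "offset": [-0.01, -0.035, 0], "dr": [0, 0, -0.034]}
    - {"grip": 0.6, "offset": [-0.02, -0.07, 0], "dr": [0, 0, -0.068]}
    - {"grip": 0.6, "offset": [-0.03, -0.105, 0], "dr": [0, 0, -0.102]}
    - {"grip": 0.6, "offset": [-0.04, -0.14, 0], "dr": [0, 0, -0.136]}
    - {"grip": 0.6, "offset": [-0.05, -0.175, 0], "dr": [0, 0, -0.173]}

```text
time_s: 3.85
position: [0.5322, 0.0916, 0.0862]
ee_rot: [0.997, 0.076, -0.0, 0.001]
wrist_force: [0.4, 0.2, -0.5]
width: 0.0218
finger_force: 25.0
```

>>> carry_out:
  targets:
    - {"grip": 0.6, "offset": [0, 0, 0], "dr": [0, 0, 0]}
    - {"grip": 0.6, "offset": [0, 0, 0], "dr": [0, 0, 0]}
    - {"grip": 0.6, "offset": [0, 0, 0], "dr": [0, 0, 0]}
    - {"grip": 0.6, "offset": [0, 0, 0], "dr": [0, 0, 0]}
    - {"grip": 0.6, "offset": [0, 0, 0], "dr": [0, 0, 0]}

```text
time_s: 4.35
position: [0.5335, 0.0893, 0.0867]
ee_rot: [0.997, 0.075, -0.0, 0.001]
wrist_force: [0.6, 0.3, 0.3]
width: 0.0217
finger_force: 25.0
```

```bash
python3 - <<'E'
from h import *
s,R=pose();print(s['position'],s['wrist_force'],s['width'],s['finger_force'])
plan([(.530,.0931,.0235,8.7)])
for n in ['wrist','top']:
    p,d=imaging.read_camera(n); cv2.imwrite(f'pics/{n}2.png',p[:,:,::-1] if n=='wrist' else cv2.resize(p[135:270,120:320,::-1],None,fx=3.5,fy=3.5))
print(pose()[0]['position'])
E
```

```text
[0.53348773 0.08926501 0.08668599] [0.58147075 0.31639677 0.30334811] 0.021725132048891822 24.988000988960266
(0.53, 0.0931, 0.0235, 8.7) off [-0.0029, -0.0045, 0.0632] dr [0.002, 0.0, -0.002] rows 2.0
[0.53339171 0.08972858 0.08676524]
```

View pics/wrist2.png

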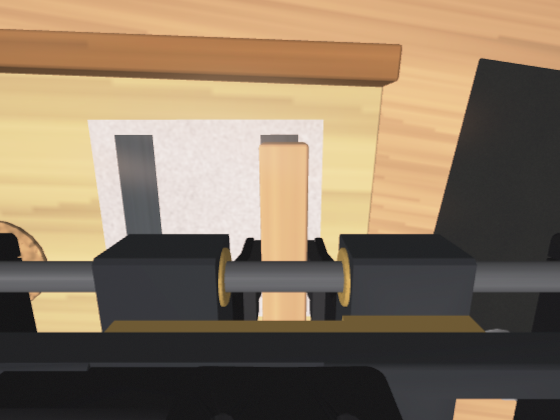

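The wrist view shows the held bearer (284, end at row 145) just right of strip_right (279, end at row 135). I'll measure both in this view.

```bash
python3 - <<'E'
from h import *
s,R=pose(); i=imaging.camera_info('wrist'); p=cv2.imread('pics/wrist2.png').astype(int); V=p.max(2); S=p.max(2)-p.min(2)
def edges(f,row,a,b):
    c=np.where(f[row,a:b])[0]+a; return c.min(),c.max()
dark=(V<110)
for row in (160,190,215):
    e=edges(dark,row,105,175); print('SL',row,e,plane(i,[[e[0]-.5,row],[e[1]+.5,row]],.018).round(4)[:,:2].tolist())
for row in (138,140):
    e=edges(dark,row,250,310); print('SR',row,e,plane(i,[[e[0]-.5,row],[e[1]+.5,row]],.018).round(4)[:,:2].tolist())
for c in (125,140,150,270,290): 
    r=np.where(dark[100:180,c])[0]+100; print('end',c,r.min(),plane(i,[[c,r.min()-.5]],.018).round(4)[0,:2])
zt=pose()[0]['position'][2]-.0046+.022
wood=(S>60)
for row in (160,190,220):
    e=edges(wood,row,240,320); print('B',row,e,plane(i,[[e[0]-.5,row],[e[1]+.5,row]],zt).round(4)[:,:2].tolist())
r=np.where(wood[125:200,285])[0]+125; print('Bend',r.min(),plane(i,[[285,r.min()]],zt).round(4))
E
```

```text
SL 160 (np.int64(150), np.int64(153)) [[0.5626, 0.1913], [0.563, 0.1885]]
SL 190 (np.int64(122), np.int64(156)) [[0.5381, 0.2102], [0.5419, 0.1853]]
SL 215 (np.int64(125), np.int64(159)) [[0.5197, 0.2074], [0.5235, 0.1821]]Traceback (most recent call last):
  File "<stdin>", line 9, in <module>
  File "<stdin>", line 4, in edges
    return umr_minimum(a, axis, None, out, keepdims, initial, where)
ValueError: zero-size array to reduction operation minimum which has no identity
```

```bash
python3 - <<'E'
from h import *
i=imaging.camera_info('wrist'); p=cv2.imread('pics/wrist2.png').astype(int); V=p.max(2); S=p.max(2)-p.min(2)
dark=(V<150)&(S<50)
def seg(f,row,a,b):
    c=np.where(f[row,a:b])[0]+a; return (c.min()-.5,c.max()+.5) if len(c) else None
zt=.0867-.0046+.022
for n,f,rows,a,b,z in [('SL',dark,(140,150,170,190,210,225),105,175,.018),('SR',dark,(137,139,141),250,310,.018),('B',S>60,(160,190,220),240,320,zt)]:
    for row in rows:
        e=seg(f,row,a,b)
        if e: P=plane(i,[[e[0],row],[e[1],row]],z)[:,:2]; print(n,row,e,P.mean(0).round(4),np.linalg.norm(P[0]-P[1]).round(4))
for c in (125,140,270,290):
    r=np.where(dark[120:180,c])[0]; 
    if len(r): print('end',c,r.min()+120,plane(i,[[c,r.min()+119.5]],.018).round(4)[0,:2])
r=np.where((S>60)[125:200,285])[0]+125; print('Bend',r.min(),plane(i,[[285,r.min()-.5]],zt).round(4))
E
```

```text
SL 140 (np.float64(114.5), np.float64(152.5)) [0.5748 0.203 ] 0.0263
SL 150 (np.float64(116.5), np.float64(153.5)) [0.5681 0.2017] 0.0258
SL 170 (np.float64(118.5), np.float64(154.5)) [0.5542 0.2001] 0.0255
SL 190 (np.float64(121.5), np.float64(157.5)) [0.54   0.1974] 0.0259
SL 210 (np.float64(123.5), np.float64(159.5)) [0.5253 0.1953] 0.0263
SL 225 (np.float64(125.5), np.float64(160.5)) [0.514  0.1937] 0.0259
SR 137 (np.float64(260.5), np.float64(297.5)) [0.5919 0.1035] 0.0256
SR 139 (np.float64(260.5), np.float64(297.5)) [0.5905 0.1033] 0.0257
SR 141 (np.float64(260.5), np.float64(297.5)) [0.5892 0.1031] 0.0257
B 160 (np.float64(258.5), np.float64(307.5)) [0.5847 0.0995] 0.0217
B 190 (np.float64(259.5), np.float64(307.5)) [0.5714 0.0973] 0.0217
B 220 (np.float64(260.5), np.float64(306.5)) [0.5574 0.0952] 0.0213
end 125 135 [0.5777 0.2089]
end 140 135 [0.5792 0.1987]
end 270 135 [0.5926 0.1099]
end 290 135 [0.5947 0.0962]
Bend 144 [[0.5919 0.0997 0.1041]]
```

>>> carry_out:
  targets:
    - {"grip": 0.6, "offset": [-0.003, -0.004, 0.02], "dr": [0.001, 0, 0]}
    - {"grip": 0.6, "offset": [-0.003, -0.004, 0.04], "dr": [0.001, 0, 0]}
    - {"grip": 0.6, "offset": [-0.003, -0.004, 0.055], "dr": [0.001, 0, 0]}
    - {"grip": 0.6, "offset": [-0.003, -0.004, 0.055], "dr": [0.001, 0, 0]}
    - {"grip": 0.6, "offset": [-0.003, -0.004, 0.055], "dr": [0.001, 0, 0]}

```text
time_s: 4.95
position: [0.5299, 0.0938, 0.032]
ee_rot: [0.997, 0.076, 0.0, 0.0]
wrist_force: [-1.0, 0.4, 0.3]
width: 0.0219
finger_force: 25.0
```

>>> carry_out:
  targets:
    - {"grip": 0.6, "offset": [0, 0, 0.003], "dr": [0, 0, 0]}
    - {"grip": 0.6, "offset": [0, 0, 0.006], "dr": [0, 0, 0]}
    - {"grip": 0.6, "offset": [0, 0, 0.008], "dr": [0, 0, 0]}
    - {"grip": 0.6, "offset": [0, 0, 0.008], "dr": [0, 0, 0]}
    - {"grip": 0.6, "offset": [0, 0, 0.008], "dr": [0, 0, 0]}

```text
time_s: 5.45
position: [0.5297, 0.0939, 0.0239]
ee_rot: [0.997, 0.076, 0.0, 0.001]
wrist_force: [0.4, 0.3, -0.2]
width: 0.0221
finger_force: 25.0
```

>>> carry_out:
  targets:
    - {"grip": 0.6, "offset": [0, 0.0005, 0.0005], "dr": [0, 0, 0]}
    - {"grip": 0.6, "offset": [0, 0.0005, 0.001], "dr": [0, 0, 0]}
    - {"grip": 0.6, "offset": [0, 0.0005, 0.001], "dr": [0, 0, 0]}

```text
time_s: 5.75
position: [0.5297, 0.0934, 0.0228]
ee_rot: [0.997, 0.076, -0.0, 0.001]
wrist_force: [-0.1, 0.5, 0.3]
width: 0.0215
finger_force: 25.0
```

>>> carry_out:
  targets:
    - {"grip": 0.3, "offset": [0, 0, 0], "dr": [0, 0, 0]}
    - {"grip": 0.1, "offset": [0, 0, 0], "dr": [0, 0, 0]}
    - {"grip": 0.1, "offset": [0, 0, 0], "dr": [0, 0, 0]}
    - {"grip": 0.1, "offset": [0, 0, 0], "dr": [0, 0, 0]}

```text
time_s: 6.15
position: [0.5298, 0.0934, 0.0229]
ee_rot: [0.997, 0.076, 0.0, 0.001]
wrist_force: [-0.2, -0.0, 0.4]
width: 0.038
finger_force: 0.0
```

>>> carry_out:
  targets:
    - {"grip": 0.1, "offset": [0, 0, -0.02], "dr": [0, 0, 0]}
    - {"grip": 0, "offset": [0, 0, -0.06], "dr": [0, 0, 0]}
    - {"grip": 0, "offset": [-0.04, 0, -0.08], "dr": [0, 0, 0]}
    - {"grip": 0, "offset": [-0.08, 0, -0.08], "dr": [0, 0, 0]}
    - {"grip": 0, "offset": [-0.1, 0, -0.08], "dr": [0, 0, 0]}

```text
time_s: 6.65
position: [0.4278, 0.0777, 0.1032]
ee_rot: [0.997, 0.076, -0.001, 0.001]
wrist_force: [0.4, 0.2, -0.3]
width: 0.0432
finger_force: 0.0
```

```bash
python3 - <<'E'
from h import *
print(pose()[0]['position'])
i=imaging.camera_info('wrist'); p,d=imaging.read_camera('wrist'); cv2.imwrite('pics/wrist3.png',p[:,:,::-1])
print(pose()[0]['position'])
plan([(.5835,-.3284,.12,-1.7)])
E
```

```text
[0.42778442 0.0776597  0.10318276]
[0.42496218 0.07694644 0.10259282]
(0.5835, -0.3284, 0.12, -1.7) off [0.0491, 0.2194, -0.0086] dr [0.002, 0.002, 0.094] rows 5.0
(0.5835, -0.3284, 0.12, -1.7) off [0.065, 0.2001, -0.0083] dr [0.002, 0.003, 0.088] rows 5.0
```

View pics/wrist3.png

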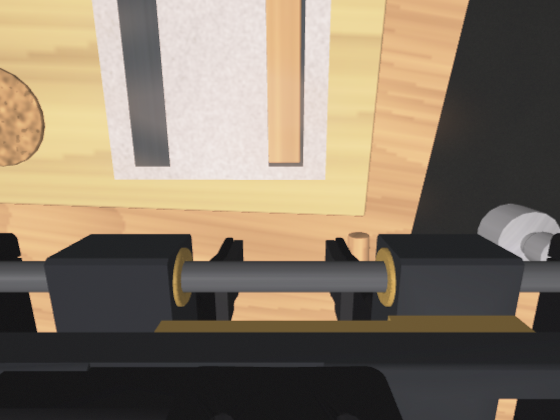

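Bearer A lies on strip_right, with its near end at (284,163). A sliver of strip shows at its right edge. I'll quantify that.

```bash
python3 - <<'E'
from h import *
i=imaging.camera_info('wrist'); p=cv2.imread('pics/wrist3.png').astype(int); V=p.max(2); S=p.max(2)-p.min(2)
for row in (60,100,140):
    wood=np.where((S>60)[row,250:320])[0]+250; dk=np.where(((V<130)&(S<60))[row,250:320])[0]+250
    B=plane(i,[[wood.min()-.5,row],[wood.max()+.5,row]],.040)[:,:2]
    print(row,wood.min(),wood.max(),B.mean(0).round(4),np.linalg.norm(B[0]-B[1]).round(4),'dark',dk.min() if len(dk) else 0,dk.max() if len(dk) else 0, plane(i,[[dk.max()+.5,row]],.018)[0,:2].round(4) if len(dk) else '')
    d=np.where(((V<130)&(S<60))[row,110:180])[0]+110; P=plane(i,[[d.min()-.5,row],[d.max()+.5,row]],.018)[:,:2]; print('  SL',P.mean(0).round(4),np.linalg.norm(P[0]-P[1]).round(4))
print([(r,V[r,275],S[r,275],V[r,290],V[r,145]) for r in range(156,172)])
print(plane(i,[[284,161]],.040),plane(i,[[284,166]],.018))
E
```

```text
60 267 300 [0.5311 0.0949] 0.0217 dark 301 303 [0.5372 0.0817]
  SL [0.52   0.1932] 0.0258
100 268 299 [0.5072 0.0913] 0.021 dark 0 0 
  SL [0.4938 0.1892] 0.0251
140 269 299 [0.4819 0.0871] 0.0209 dark 301 302 [0.4831 0.0733]
  SL [0.466  0.1849] 0.0259
[(156, np.int64(237), np.int64(83), np.int64(228), np.int64(108)), (157, np.int64(237), np.int64(83), np.int64(227), np.int64(109)), (158, np.int64(237), np.int64(83), np.int64(228), np.int64(110)), (159, np.int64(237), np.int64(83), np.int64(228), np.int64(112)), (160, np.int64(237), np.int64(83), np.int64(228), np.int64(114)), (161, np.int64(235), np.int64(85), np.int64(224), np.int64(114)), (162, np.int64(214), np.int64(80), np.int64(197), np.int64(116)), (163, np.int64(141), np.int64(31), np.int64(136), np.int64(118)), (164, np.int64(133), np.int64(18), np.int64(136), np.int64(119)), (165, np.int64(138), np.int64(18), np.int64(140), np.int64(126)), (166, np.int64(183), np.int64(21), np.int64(182), np.int64(172)), (167, np.int64(236), np.int64(15), np.int64(234), np.int64(228)), (168, np.int64(237), np.int64(15), np.int64(234), np.int64(227)), (169, np.int64(236), np.int64(14), np.int64(234), np.int64(227)), (170, np.int64(235), np.int64(15), np.int64(234), np.int64(228)), (171, np.int64(235), np.int64(15), np.int64(235), np.int64(228))]
[[0.46792735 0.08492193 0.04      ]] [[0.46200165 0.08394952 0.018     ]]
```

Bearer A sits about 1 mm left of the strip axis and within 1 mm along it, which is good. Next is bearer B.

>>> carry_out:
  targets:
    - {"grip": -0.15, "offset": [0.01, 0.044, 0], "dr": [0, 0, 0.018]}
    - {"grip": -0.15, "offset": [0.02, 0.088, 0], "dr": [0, 0, 0.037]}
    - {"grip": -0.15, "offset": [0.03, 0.132, 0], "dr": [0, 0, 0.056]}
    - {"grip": -0.15, "offset": [0.04, 0.176, 0], "dr": [0, 0, 0.075]}
    - {"grip": -0.15, "offset": [0.049, 0.219, 0], "dr": [0.002, 0.002, 0.094]}

```text
time_s: 7.2
position: [0.5135, -0.1326, 0.1032]
ee_rot: [1.0, 0.028, 0.001, -0.0]
wrist_force: [-1.0, -0.1, -0.1]
width: 0.0501
finger_force: 0.0
```

>>> carry_out:
  targets:
    - {"grip": -0.15, "offset": [0.016, 0.05, 0], "dr": [0, 0, 0.022]}
    - {"grip": -0.15, "offset": [0.032, 0.1, 0], "dr": [0, 0, 0.044]}
    - {"grip": -0.15, "offset": [0.048, 0.15, 0], "dr": [0, 0, 0.066]}
    - {"grip": -0.15, "offset": [0.06, 0.18, 0], "dr": [0, 0, 0.08]}
    - {"grip": -0.15, "offset": [0.065, 0.2, 0], "dr": [0.002, 0.002, 0.088]}

```text
time_s: 7.7
position: [0.5898, -0.3313, 0.1026]
ee_rot: [1.0, -0.017, 0.002, -0.001]
wrist_force: [-0.9, 0.9, -0.4]
width: 0.0501
finger_force: 0.0
```

>>> carry_out:
  targets:
    - {"grip": -0.15, "offset": [0, 0, 0], "dr": [0, 0, 0]}
    - {"grip": -0.15, "offset": [0, 0, 0], "dr": [0, 0, 0]}
    - {"grip": -0.15, "offset": [0, 0, 0], "dr": [0, 0, 0]}

```text
time_s: 8.0
position: [0.5889, -0.3243, 0.1028]
ee_rot: [1.0, -0.014, 0.002, -0.002]
wrist_force: [0.4, 0.1, 0.4]
width: 0.0498
finger_force: 0.0
```

```bash
python3 - <<'E'
from h import *
print(pose()[0]['position']); plan([(.5835,-.3284,.02,-1.7)])
E
```

```text
[ 0.58893462 -0.32432536  0.10281844]
(0.5835, -0.3284, 0.02, -1.7) off [-0.0056, 0.0046, 0.0828] dr [-0.005, -0.003, 0.002] rows 2.0
```

>>> carry_out:
  targets:
    - {"grip": -0.15, "offset": [-0.0055, 0.0045, 0.02], "dr": [-0.003, -0.003, 0.002]}
    - {"grip": -0.15, "offset": [-0.0055, 0.0045, 0.05], "dr": [-0.003, -0.003, 0.002]}
    - {"grip": -0.15, "offset": [-0.0055, 0.0045, 0.08], "dr": [-0.003, -0.003, 0.002]}
    - {"grip": -0.15, "offset": [-0.0055, 0.0045, 0.09], "dr": [-0.003, -0.003, 0.002]}
    - {"grip": -0.15, "offset": [-0.0055, 0.0045, 0.0955], "dr": [-0.003, -0.003, 0.002]}

```text
time_s: 8.5
position: [0.5834, -0.329, 0.0067]
ee_rot: [1.0, -0.015, -0.0, -0.001]
wrist_force: [-0.3, 0.2, 0.6]
width: 0.0502
finger_force: 0.0
```

>>> carry_out:
  targets:
    - {"grip": -0.15, "offset": [0, 0, 0], "dr": [0, 0, 0]}
    - {"grip": 0.6, "offset": [0, 0, 0], "dr": [0, 0, 0]}
    - {"grip": 0.6, "offset": [0, 0, 0], "dr": [0, 0, 0]}
    - {"grip": 0.6, "offset": [0, 0, 0], "dr": [0, 0, 0]}
    - {"grip": 0.6, "offset": [0, 0, 0], "dr": [0, 0, 0]}

```text
time_s: 9.0
position: [0.584, -0.3308, 0.0081]
ee_rot: [1.0, -0.016, 0.001, 0.0]
wrist_force: [0.3, 0.5, 0.5]
width: 0.0259
finger_force: 0.0
```

>>> carry_out:
  targets:
    - {"grip": 0.6, "offset": [0, 0, 0], "dr": [0, 0, 0]}
    - {"grip": 0.6, "offset": [0, 0, -0.02], "dr": [0, 0, 0]}
    - {"grip": 0.6, "offset": [0, 0, -0.06], "dr": [0, 0, 0]}
    - {"grip": 0.6, "offset": [0, 0, -0.09], "dr": [0, 0, 0]}
    - {"grip": 0.6, "offset": [0, 0, -0.09], "dr": [0, 0, 0]}

```text
time_s: 9.5
position: [0.5867, -0.3321, 0.1028]
ee_rot: [1.0, -0.016, 0.005, 0.002]
wrist_force: [1.5, 0.3, 0.3]
width: 0.0217
finger_force: 25.0
```

>>> carry_out:
  targets:
    - {"grip": 0.6, "offset": [0, 0, 0], "dr": [0, 0, 0]}
    - {"grip": 0.6, "offset": [0, 0, 0], "dr": [0, 0, 0]}

```text
time_s: 9.7
position: [0.5825, -0.3302, 0.096]
ee_rot: [1.0, -0.016, -0.001, -0.001]
wrist_force: [0.8, 0.6, -1.6]
width: 0.0218
finger_force: 25.0
```

```bash
python3 - <<'E'
from h import *
s=pose()[0];print(s['position'],s['width']); plan([(.5139,.191,s['position'][2],8.7)])
E
```

```text
[ 0.58250822 -0.33019542  0.09604299] 0.02184125905758103
(0.5139, 0.191, np.float64(0.09604298913111611), 8.7) off [-0.0365, -0.222, 0.0004] dr [-0.001, 0.001, -0.079] rows 5.0
(0.5139, 0.191, np.float64(0.09604298913111611), 8.7) off [-0.0189, -0.2242, 0.0001] dr [-0.0, 0.0, -0.079] rows 5.0
(0.5139, 0.191, np.float64(0.09604298913111611), 8.7) off [-0.0004, -0.0757, 0.0] dr [-0.001, 0.001, -0.026] rows 2.0
```

>>> carry_out:
  targets:
    - {"grip": 0.6, "offset": [-0.007, -0.044, 0], "dr": [0, 0, -0.016]}
    - {"grip": 0.6, "offset": [-0.015, -0.089, 0], "dr": [0, 0, -0.032]}
    - {"grip": 0.6, "offset": [-0.022, -0.133, 0], "dr": [0, 0, -0.047]}
    - {"grip": 0.6, "offset": [-0.029, -0.178, 0], "dr": [0, 0, -0.063]}
    - {"grip": 0.6, "offset": [-0.0365, -0.222, 0], "dr": [0, 0, -0.079]}

```text
time_s: 10.2
position: [0.5527, -0.1056, 0.0959]
ee_rot: [1.0, 0.024, -0.001, -0.0]
wrist_force: [0.4, 1.2, -0.4]
width: 0.0217
finger_force: 25.0
```

>>> carry_out:
  targets:
    - {"grip": 0.6, "offset": [-0.004, -0.045, 0], "dr": [0, 0, -0.016]}
    - {"grip": 0.6, "offset": [-0.008, -0.09, 0], "dr": [0, 0, -0.032]}
    - {"grip": 0.6, "offset": [-0.011, -0.135, 0], "dr": [0, 0, -0.047]}
    - {"grip": 0.6, "offset": [-0.015, -0.18, 0], "dr": [0, 0, -0.063]}
    - {"grip": 0.6, "offset": [-0.019, -0.224, 0], "dr": [0, 0, -0.079]}

```text
time_s: 10.7
position: [0.5232, 0.1168, 0.0962]
ee_rot: [0.998, 0.063, -0.001, 0.0]
wrist_force: [0.4, 0.0, -0.3]
width: 0.0219
finger_force: 25.0
```

>>> carry_out:
  targets:
    - {"grip": 0.6, "offset": [0, -0.038, 0], "dr": [0, 0, -0.013]}
    - {"grip": 0.6, "offset": [0, -0.07, 0], "dr": [0, 0, -0.026]}
    - {"grip": 0.6, "offset": [0, -0.0757, 0], "dr": [0, 0, -0.026]}
    - {"grip": 0.6, "offset": [0, -0.0757, 0], "dr": [0, 0, -0.026]}
    - {"grip": 0.6, "offset": [0, -0.0757, 0], "dr": [0, 0, -0.026]}

```text
time_s: 11.2
position: [0.515, 0.1886, 0.0966]
ee_rot: [0.997, 0.075, -0.001, 0.001]
wrist_force: [-1.2, 0.6, -0.5]
width: 0.0214
finger_force: 25.0
```

>>> carry_out:
  targets:
    - {"grip": 0.6, "offset": [0, 0, 0], "dr": [0, 0, 0]}
    - {"grip": 0.6, "offset": [0, 0, 0], "dr": [0, 0, 0]}
    - {"grip": 0.6, "offset": [0, 0, 0], "dr": [0, 0, 0]}

```text
time_s: 11.5
position: [0.5156, 0.1893, 0.0975]
ee_rot: [0.997, 0.075, 0.0, 0.0]
wrist_force: [-0.3, -0.2, -0.6]
width: 0.0217
finger_force: 25.0
```

```bash
cat >> h.py <<'E'
def held_bearer():
    """wrist view: held bearer's far part and the strip end beyond it"""
    s,R=pose(); i=imaging.camera_info('wrist'); p,_=imaging.read_camera('wrist'); cv2.imwrite('pics/hb.png',p[:,:,::-1])
    p=p.astype(int); V=p.max(2); S=V-p.min(2); zt=s['position'][2]-.0048+.022
    dark=(V<150)&(S<50); wood=S>60
    print(s['position'].round(4),'yaw',(np.degrees(np.arctan2(R[1,0],R[0,0]))).round(2))
    for row in list(range(130,150,2))+[160,190,220]:
        for n,f,z in (('S',dark,.018),('B',wood,zt)):
            c=np.where(f[row,240:330])[0]+240
            if 25<len(c)<60:
                P=plane(i,[[c.min()-.5,row],[c.max()+.5,row]],z)[:,:2]; print(n,row,c.min(),c.max(),P.mean(0).round(4),np.linalg.norm(P[0]-P[1]).round(4))
    r=np.where(wood[125:200,285])[0]; print('Bend',plane(i,[[285,r.min()+124.5]],zt).round(4)) if len(r) else 0
    r=np.where(dark[120:180,280])[0]; print('Send',plane(i,[[280,r.min()+119.5]],.018).round(4)) if len(r) else 0
E
python3 -c "
from h import *
held_bearer(); plan([(.5139,.191,.031,8.7)])"
```

```text
[0.5156 0.1893 0.0975] yaw 8.6
S 132 265 299 [0.5776 0.2017] 0.0253
S 134 265 299 [0.5762 0.2015] 0.0253
S 136 265 299 [0.5748 0.2013] 0.0254
S 138 265 299 [0.5734 0.2011] 0.0254
S 140 265 299 [0.572  0.2009] 0.0254
S 142 265 299 [0.5706 0.2007] 0.0255
S 144 265 299 [0.5691 0.2005] 0.0255
S 146 265 300 [0.5678 0.1999] 0.0263
B 160 240 307 [0.5662 0.2032] 0.0302
B 190 240 307 [0.5528 0.2013] 0.0308
B 220 240 306 [0.5388 0.1996] 0.0311
Bend [[0.5719 0.199  0.1147]]
Send [[0.5784 0.2033 0.018 ]]
(0.5139, 0.191, 0.031, 8.7) off [-0.0014, -0.0016, 0.0666] dr [0.0, -0.001, -0.001] rows 2.0
```

>>> carry_out:
  targets:
    - {"grip": 0.6, "offset": [0, -0.0014, 0.025], "dr": [0, 0, 0]}
    - {"grip": 0.6, "offset": [0, -0.0014, 0.05], "dr": [0, 0, 0]}
    - {"grip": 0.6, "offset": [0, -0.0014, 0.066], "dr": [0, 0, 0]}
    - {"grip": 0.6, "offset": [0, -0.0014, 0.066], "dr": [0, 0, 0]}
    - {"grip": 0.6, "offset": [0, -0.0014, 0.066], "dr": [0, 0, 0]}

```text
time_s: 12.05
position: [0.5154, 0.1918, 0.0318]
ee_rot: [0.997, 0.076, 0.001, -0.0]
wrist_force: [0.6, 0.5, -0.5]
width: 0.0217
finger_force: 25.0
```

>>> carry_out:
  targets:
    - {"grip": 0.6, "offset": [0, 0, 0.003], "dr": [0, 0, 0]}
    - {"grip": 0.6, "offset": [0, 0, 0.006], "dr": [0, 0, 0]}
    - {"grip": 0.6, "offset": [0, 0, 0.008], "dr": [0, 0, 0]}
    - {"grip": 0.6, "offset": [0, 0, 0.0085], "dr": [0, 0, 0]}
    - {"grip": 0.6, "offset": [0, 0, 0.0085], "dr": [0, 0, 0]}

```text
time_s: 12.55
position: [0.5151, 0.1918, 0.0231]
ee_rot: [0.997, 0.076, 0.0, -0.0]
wrist_force: [0.4, -0.3, -0.5]
width: 0.0216
finger_force: 25.0
```

>>> carry_out:
  targets:
    - {"grip": 0.3, "offset": [0, 0, 0], "dr": [0, 0, 0]}
    - {"grip": 0.1, "offset": [0, 0, 0], "dr": [0, 0, 0]}
    - {"grip": 0.1, "offset": [0, 0, 0], "dr": [0, 0, 0]}
    - {"grip": 0.1, "offset": [0, 0, 0], "dr": [0, 0, 0]}

```text
time_s: 12.95
position: [0.5151, 0.1918, 0.0231]
ee_rot: [0.997, 0.076, 0.0, -0.0]
wrist_force: [-0.4, 0.7, 0.0]
width: 0.0379
finger_force: 0.0
```

>>> carry_out:
  targets:
    - {"grip": 0.1, "offset": [0, 0, -0.02], "dr": [0, 0, 0]}
    - {"grip": 0, "offset": [0, 0, -0.06], "dr": [0, 0, 0]}
    - {"grip": -0.2, "offset": [-0.03, 0.03, -0.09], "dr": [0, 0, 0]}
    - {"grip": -0.2, "offset": [-0.07, 0.05, -0.1], "dr": [0, 0, 0]}
    - {"grip": -0.2, "offset": [-0.08, 0.05, -0.1], "dr": [0, 0, 0]}

```text
time_s: 13.45
position: [0.4408, 0.1267, 0.124]
ee_rot: [0.997, 0.074, 0.0, 0.001]
wrist_force: [0.7, 0.0, 0.1]
width: 0.0512
finger_force: 0.0
```

>>> carry_out:
  targets:
    - {"grip": -0.2, "offset": [0, 0, 0], "dr": [0, 0, 0]}
    - {"grip": -0.4, "offset": [0, 0, 0], "dr": [0, 0, 0]}
    - {"grip": -0.4, "offset": [0, 0, 0], "dr": [0, 0, 0]}

```text
time_s: 13.75
position: [0.4446, 0.1313, 0.1227]
ee_rot: [0.997, 0.076, 0.001, -0.0]
wrist_force: [0.6, -0.2, -0.1]
width: 0.0586
finger_force: 0.0
```

```bash
python3 - <<'E'
from h import *
i=imaging.camera_info('wrist'); p,d=imaging.read_camera('wrist'); cv2.imwrite('pics/wrist4.png',p[:,:,::-1])
s=pose()[0];print(s['position'],s['joint_positions'].round(2) if hasattr(s['joint_positions'],'round') else s['joint_positions'])
plan([(.5864,-.247,s['position'][2],2.6)])
E
```

```text
[0.44439879 0.13119481 0.12258452] [-0.09  0.27 -0.33  2.11  0.13  0.78 -1.92]
(0.5864, -0.247, np.float64(0.12258451759794588), 2.6) off [0.0461, 0.2202, -0.0002] dr [-0.0, -0.0, 0.06] rows 5.0
(0.5864, -0.247, np.float64(0.12258451759794588), 2.6) off [0.0471, 0.1727, -0.0001] dr [-0.001, -0.001, 0.047] rows 4.0
```

View pics/wrist4.png

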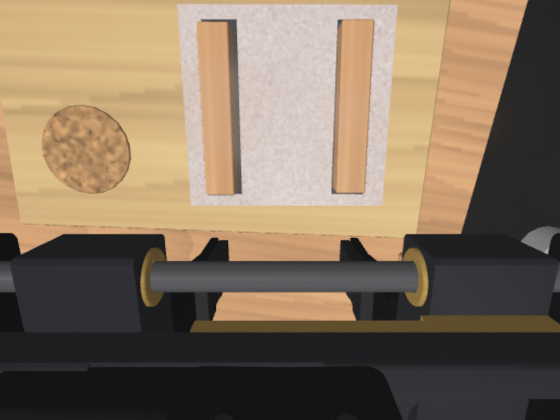

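Both bearers lie on their strips. The left one runs from (218,25) to (220,193) and the right from (355,20) to (350,190), with even margins. The pad is at (86,149). Going to the panel.

>>> carry_out:
  targets:
    - {"grip": -0.4, "offset": [0.009, 0.044, 0], "dr": [0, 0, 0.012]}
    - {"grip": -0.4, "offset": [0.018, 0.088, 0], "dr": [0, 0, 0.024]}
    - {"grip": -0.4, "offset": [0.028, 0.132, 0], "dr": [0, 0, 0.036]}
    - {"grip": -0.4, "offset": [0.037, 0.176, 0], "dr": [0, 0, 0.048]}
    - {"grip": -0.4, "offset": [0.046, 0.22, 0], "dr": [0, 0, 0.06]}

```text
time_s: 14.3
position: [0.5236, -0.0816, 0.1224]
ee_rot: [0.999, 0.046, 0.0, -0.0]
wrist_force: [0.7, 0.7, -0.5]
width: 0.0607
finger_force: 0.0
```

>>> carry_out:
  targets:
    - {"grip": -0.4, "offset": [0.013, 0.045, 0], "dr": [0, 0, 0.012]}
    - {"grip": -0.4, "offset": [0.026, 0.09, 0], "dr": [0, 0, 0.024]}
    - {"grip": -0.4, "offset": [0.038, 0.135, 0], "dr": [0, 0, 0.036]}
    - {"grip": -0.4, "offset": [0.047, 0.1727, 0], "dr": [0, 0, 0.047]}
    - {"grip": -0.4, "offset": [0.047, 0.1727, 0], "dr": [0, 0, 0.047]}

```text
time_s: 14.8
position: [0.5858, -0.2555, 0.1218]
ee_rot: [1.0, 0.018, 0.001, 0.002]
wrist_force: [-0.4, -0.6, -0.3]
width: 0.0611
finger_force: 0.0
```

>>> carry_out:
  targets:
    - {"grip": -0.4, "offset": [0, 0, 0.01], "dr": [0, 0, 0]}
    - {"grip": -0.4, "offset": [0, 0, 0.02], "dr": [0, 0, 0]}
    - {"grip": -0.4, "offset": [0, 0, 0.02], "dr": [0, 0, 0]}
    - {"grip": -0.4, "offset": [0, 0, 0.02], "dr": [0, 0, 0]}
    - {"grip": -0.4, "offset": [0, 0, 0.02], "dr": [0, 0, 0]}

```text
time_s: 15.3
position: [0.5852, -0.2471, 0.1032]
ee_rot: [1.0, 0.023, 0.001, -0.0]
wrist_force: [0.5, -0.3, 0.4]
width: 0.061
finger_force: 0.0
```

```bash
python3 - <<'E'
from h import *
s=pose()[0];print(s['position'],s['width'])
plan([(.5864,-.247,.006,2.6)])
i=imaging.camera_info('wrist'); p,d=imaging.read_camera('wrist'); cv2.imwrite('pics/wrist5.png',p[:,:,::-1]); p=p.astype(int); V=p.max(2);S=V-p.min(2)
hsv=cv2.cvtColor(p.astype(np.uint8),cv2.COLOR_RGB2HSV)
for r in (130,160,190,210):
    m=np.where((S[r]>45)&(V[r]<170))[0]; 
    if len(m): 
        g=np.split(m,np.where(np.diff(m)>3)[0]+1)
        for k in g:
            if len(k)>30:
                P=plane(i,[[k[0]-.5,r],[k[-1]+.5,r]],.021)[:,:2]; print(r,k[0],k[-1],P.mean(0).round(4),np.linalg.norm(P[0]-P[1]).round(4))
c=(S>45)&(V<170)
col=c[:,285]; rr=np.where(col[:230])[0]; print('col285',rr.min(),plane(i,[[285,rr.min()-.5]],.021).round(4))
E
```

```text
[ 0.58518307 -0.24713399  0.10321775] 0.061004649388253084
(0.5864, -0.247, 0.006, 2.6) off [0.0011, -0.0001, 0.0972] dr [-0.0, -0.001, 0.001] rows 3.0
130 255 316 [ 0.6496 -0.2437] 0.0452
160 255 315 [ 0.6278 -0.2444] 0.0455
190 256 315 [ 0.6052 -0.2458] 0.0457
210 256 314 [ 0.5895 -0.2462] 0.0457
col285 105 [[ 0.6673 -0.2425  0.021 ]]
```

```bash
python3 - <<'E'
from h import *
it=imaging.camera_info('top'); p=cv2.imread('pics/top0.png').astype(int); S=p.max(2)-p.min(2)
print('top S col339',[(r,int(S[r,339])) for r in list(range(143,151))+list(range(192,202))])
print(plane(it,[[339,146.5],[341,197.5]],.021).round(4))
i=imaging.camera_info('wrist'); q=cv2.imread('pics/wrist5.png').astype(int); print('wrist',[(r,int(q[r,285].max()),int(q[r,285].max()-q[r,285].min())) for r in range(92,112,1)])
for r in (100,105,110): print(r,plane(i,[[285,r]],.021).round(4))
E
```

```text
top S col339 [(143, 87), (144, 88), (145, 77), (146, 45), (147, 48), (148, 57), (149, 59), (150, 56), (192, 64), (193, 63), (194, 61), (195, 64), (196, 69), (197, 43), (198, 12), (199, 8), (200, 8), (201, 4)]
[[ 0.6636 -0.2496  0.021 ]
 [ 0.5103 -0.2516  0.021 ]]
wrist [(92, 235, 94), (93, 234, 93), (94, 234, 94), (95, 234, 94), (96, 234, 94), (97, 235, 93), (98, 236, 92), (99, 238, 92), (100, 238, 93), (101, 237, 92), (102, 237, 93), (103, 237, 93), (104, 227, 93), (105, 115, 46), (106, 115, 43), (107, 114, 42), (108, 114, 43), (109, 113, 42), (110, 112, 42), (111, 111, 41)]
100 [[ 0.6704 -0.2428  0.021 ]]
105 [[ 0.667  -0.2429  0.021 ]]
110 [[ 0.6636 -0.2431  0.021 ]]
```

View pics/wrist5.png

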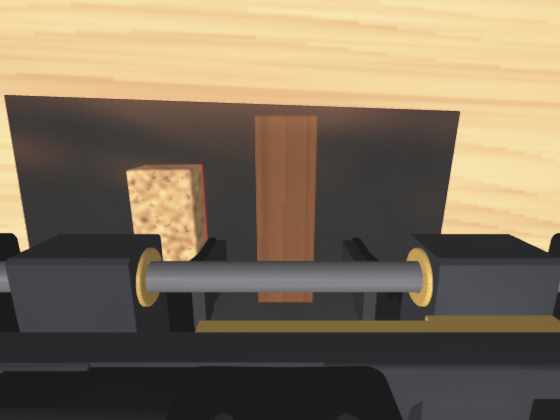

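In this view the panel runs from row 116 to row 302 at column 286, which puts its centre at x≈0.5855. That agrees with the top view, and the fingers clear the block. Descending to grip.

>>> carry_out:
  targets:
    - {"grip": -0.4, "offset": [0, 0, 0.03], "dr": [0, -0.001, 0.001]}
    - {"grip": -0.4, "offset": [0, 0, 0.06], "dr": [0, -0.001, 0.001]}
    - {"grip": -0.4, "offset": [0, 0, 0.085], "dr": [0, -0.001, 0.001]}
    - {"grip": -0.4, "offset": [0, 0, 0.096], "dr": [0, -0.001, 0.001]}
    - {"grip": -0.4, "offset": [0, 0, 0.096], "dr": [0, -0.001, 0.001]}

```text
time_s: 15.85
position: [0.5841, -0.2475, 0.0058]
ee_rot: [1.0, 0.022, -0.001, -0.001]
wrist_force: [-0.3, -0.3, 0.0]
width: 0.0609
finger_force: 0.0
```

>>> carry_out:
  targets:
    - {"grip": -0.4, "offset": [0, 0, 0], "dr": [0, 0, 0]}
    - {"grip": 0.1, "offset": [0, 0, 0], "dr": [0, 0, 0]}
    - {"grip": 0.1, "offset": [0, 0, 0], "dr": [0, 0, 0]}
    - {"grip": 0.1, "offset": [0, 0, 0], "dr": [0, 0, 0]}
    - {"grip": 0.1, "offset": [0, 0, 0], "dr": [0, 0, 0]}
  newtons: 35

```text
time_s: 16.35
position: [0.5856, -0.2482, 0.008]
ee_rot: [1.0, 0.022, 0.001, 0.0]
wrist_force: [-0.7, 0.2, 4.6]
width: 0.0455
finger_force: 35.0
```

>>> carry_out:
  targets:
    - {"grip": 0.1, "offset": [0, 0, 0], "dr": [0, 0, 0]}
    - {"grip": 0.1, "offset": [0, 0, -0.02], "dr": [0, 0, 0]}
    - {"grip": 0.1, "offset": [0, 0, -0.05], "dr": [0, 0, 0]}
    - {"grip": 0.1, "offset": [0, 0, -0.09], "dr": [0, 0, 0]}
    - {"grip": 0.1, "offset": [0, 0, -0.12], "dr": [0, 0, 0]}

```text
time_s: 16.85
position: [0.5852, -0.248, 0.1287]
ee_rot: [1.0, 0.022, 0.0, -0.0]
wrist_force: [-0.5, -0.7, -0.7]
width: 0.0457
finger_force: 35.0
```

>>> carry_out:
  targets:
    - {"grip": 0.1, "offset": [0, 0, 0], "dr": [0, 0, 0]}
    - {"grip": 0.1, "offset": [0, 0, 0], "dr": [0, 0, 0]}
    - {"grip": 0.1, "offset": [0, 0, 0], "dr": [0, 0, 0]}

```text
time_s: 17.15
position: [0.5836, -0.2475, 0.1251]
ee_rot: [1.0, 0.022, -0.002, -0.001]
wrist_force: [0.8, -0.1, -0.6]
width: 0.0455
finger_force: 35.0
```

```bash
python3 - <<'E'
from h import *
s=pose()[0];print(s['position'],s['width'],s['wrist_force'])
plan([(.5225,.1423,.128,98.7)])
E
```

```text
[ 0.5836311  -0.24750357  0.1251368 ] 0.04550652390409388 [ 0.78664613 -0.07673203 -0.63910411]
(0.5225, 0.1423, 0.128, 98.7) off [-0.0183, -0.1631, -0.0009] dr [-0.002, 0.001, -0.698] rows 5.0
(0.5225, 0.1423, 0.128, 98.7) off [0.0908, -0.1366, -0.0011] dr [-0.001, 0.001, -0.698] rows 5.0
(0.5225, 0.1423, 0.128, 98.7) off [0.0637, -0.0188, -0.0005] dr [-0.001, -0.0, -0.283] rows 3.0
```

>>> carry_out:
  targets:
    - {"grip": 0.1, "offset": [-0.0037, -0.033, 0], "dr": [0, 0, -0.14]}
    - {"grip": 0.1, "offset": [-0.0073, -0.065, 0], "dr": [0, 0, -0.28]}
    - {"grip": 0.1, "offset": [-0.011, -0.098, 0], "dr": [0, 0, -0.42]}
    - {"grip": 0.1, "offset": [-0.0147, -0.13, 0], "dr": [0, 0, -0.56]}
    - {"grip": 0.1, "offset": [-0.0183, -0.163, 0], "dr": [0, 0, -0.698]}

```text
time_s: 17.65
position: [0.558, -0.0847, 0.1252]
ee_rot: [0.931, 0.365, -0.002, -0.001]
wrist_force: [0.6, 0.7, -1.0]
width: 0.0461
finger_force: 35.0
```

>>> carry_out:
  targets:
    - {"grip": 0.1, "offset": [0.018, -0.027, 0], "dr": [0, 0, -0.14]}
    - {"grip": 0.1, "offset": [0.036, -0.055, 0], "dr": [0, 0, -0.28]}
    - {"grip": 0.1, "offset": [0.054, -0.082, 0], "dr": [0, 0, -0.42]}
    - {"grip": 0.1, "offset": [0.073, -0.109, 0], "dr": [0, 0, -0.56]}
    - {"grip": 0.1, "offset": [0.091, -0.137, 0], "dr": [0, 0, -0.698]}

```text
time_s: 18.15
position: [0.5327, 0.0775, 0.1254]
ee_rot: [0.75, 0.661, -0.001, -0.001]
wrist_force: [0.9, 0.5, -1.8]
width: 0.0459
finger_force: 35.0
```

>>> carry_out:
  targets:
    - {"grip": 0.1, "offset": [0.021, -0.006, 0], "dr": [0, 0, -0.095]}
    - {"grip": 0.1, "offset": [0.042, -0.012, 0], "dr": [0, 0, -0.19]}
    - {"grip": 0.1, "offset": [0.0637, -0.0188, 0], "dr": [0, 0, -0.283]}
    - {"grip": 0.1, "offset": [0.0637, -0.0188, 0], "dr": [0, 0, -0.283]}
    - {"grip": 0.1, "offset": [0.0637, -0.0188, 0], "dr": [0, 0, -0.283]}

```text
time_s: 18.65
position: [0.5229, 0.1419, 0.1257]
ee_rot: [0.651, 0.759, -0.001, -0.001]
wrist_force: [-0.7, -1.0, -0.8]
width: 0.0457
finger_force: 35.0
```

>>> carry_out:
  targets:
    - {"grip": 0.1, "offset": [0, 0, 0], "dr": [0, 0, 0]}
    - {"grip": 0.1, "offset": [0, 0, 0], "dr": [0, 0, 0]}
    - {"grip": 0.1, "offset": [0, 0, 0], "dr": [0, 0, 0]}
    - {"grip": 0.1, "offset": [0, 0, 0], "dr": [0, 0, 0]}

```text
time_s: 19.05
position: [0.5239, 0.1416, 0.1271]
ee_rot: [0.652, 0.758, -0.0, -0.0]
wrist_force: [-1.2, -0.3, -0.6]
width: 0.0457
finger_force: 35.0
```

```bash
python3 - <<'E'
from h import *
s=pose()[0];print(s['position'],s['width'],s['wrist_force'])
plan([(.5225,.1423,.06,98.7)])
i=imaging.camera_info('wrist'); print(i['R'].round(3).tolist(),i['t'].round(4).tolist()); p,d=imaging.read_camera('wrist'); cv2.imwrite('pics/wrist6.png',p[:,:,::-1])
E
```

```text
[0.52393245 0.14164212 0.12707113] 0.04570010973196494 [-1.19770062 -0.25272683 -0.6341088 ]
(0.5225, 0.1423, 0.06, 98.7) off [0.0009, -0.0013, 0.0671] dr [-0.0, -0.0, -0.001] rows 2.0
[[0.989, 0.15, 0.001], [0.145, -0.959, 0.244], [0.037, -0.241, -0.97]] [-0.5388, 0.0548, 0.3127]
```

View pics/wrist6.png

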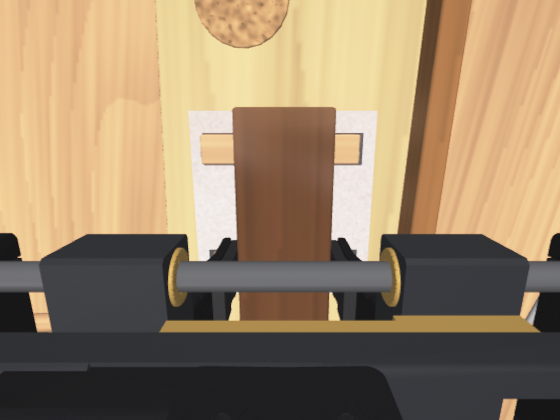

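The wrist view shows the panel held at right angles to the left bearer. The panel's left end is at row 107, and the left bearer runs from column 200 to 360 at row 149. Checking offsets.

```bash
python3 - <<'E'
from h import *
i=imaging.camera_info('wrist'); p=cv2.imread('pics/wrist6.png').astype(int); V=p.max(2); S=V-p.min(2)
a=np.radians(8.7); X=np.array([np.cos(a),np.sin(a)]); Y=np.array([-X[1],X[0]]); T=np.array([.5239,.1416])
f=lambda uv,z:(lambda d:((d@X)*1e3,(d@Y)*1e3))(plane(i,[uv],z)[0,:2]-T)
w=S>70
for c in (215,225,345,350):
    r=np.where(w[125:175,c])[0]+125; print('bearer col',c,r.min(),r.max(),np.round(f([c,r.min()-.5],.04),1),np.round(f([c,r.max()+.5],.04),1))
for r in (145,150,155):
    c=np.where(w[r,190:380])[0]+190; print('ends',c.min(),c.max(),np.round(f([c.min()-.5,r],.04),1),np.round(f([c.max()+.5,r],.04),1))
brown=(V<150)&(S>25)
for r in (120,150,180,210):
    c=np.where(brown[r,225:345])[0]+225; print('panel',r,c.min(),c.max(),np.round(f([c.min()-.5,r],.1405),1),np.round(f([c.max()+.5,r],.1405),1))
for c in (250,285,320):
    r=np.where(brown[90:200,c])[0]+90; print('pend',c,r.min(),np.round(f([c,r.min()-.5],.1405),1))
E
```

```text
bearer col 215 134 163 [-51.7  64.3] [-52.9  42. ]
bearer col 225 134 163 [-44.2  64.3] [-45.2  42. ]
bearer col 345 134 163 [45.2 64.2] [46.2 41.9]
bearer col 350 134 163 [49.  64.2] [50.  41.9]
ends 201 379 [-63.   55.9] [71.6 55.7]
ends 201 379 [-63.3  52.2] [71.8 52. ]
ends 190 379 [-71.8  48.5] [72.1 48.3]
panel 120 234 334 [-22.7  71.7] [22.  71.6]
panel 150 234 334 [-23.2  58.6] [22.4 58.5]
panel 180 235 332 [-23.2  44.9] [22.  44.9]
panel 210 236 331 [-23.3  30.7] [22.  30.6]
pend 250 109 [-15.3  76.5]
pend 285 108 [ 0.1 76.9]
pend 320 108 [15.4 76.9]
```

>>> carry_out:
  targets:
    - {"grip": 0.1, "offset": [0.001, -0.002, 0.025], "dr": [0, 0, -0.001]}
    - {"grip": 0.1, "offset": [0.001, -0.002, 0.05], "dr": [0, 0, -0.001]}
    - {"grip": 0.1, "offset": [0.001, -0.002, 0.07], "dr": [0, 0, -0.001]}
    - {"grip": 0.1, "offset": [0.001, -0.002, 0.075], "dr": [0, 0, -0.001]}
    - {"grip": 0.1, "offset": [0.001, -0.002, 0.075], "dr": [0, 0, -0.001]}

```text
time_s: 19.6
position: [0.5214, 0.1428, 0.0517]
ee_rot: [0.651, 0.759, -0.0, -0.001]
wrist_force: [-0.5, 0.0, -0.8]
width: 0.0454
finger_force: 35.0
```

>>> carry_out:
  targets:
    - {"grip": 0.1, "offset": [0, 0, 0.002], "dr": [0, 0, 0]}
    - {"grip": 0.1, "offset": [0, 0, 0.004], "dr": [0, 0, 0]}
    - {"grip": 0.1, "offset": [0, 0, 0.006], "dr": [0, 0, 0]}
    - {"grip": 0.1, "offset": [0, 0, 0.006], "dr": [0, 0, 0]}
    - {"grip": 0.1, "offset": [0, 0, 0.006], "dr": [0, 0, 0]}

```text
time_s: 20.1
position: [0.5218, 0.1429, 0.0463]
ee_rot: [0.651, 0.759, 0.0, -0.0]
wrist_force: [-0.2, 1.2, -0.8]
width: 0.0456
finger_force: 35.0
```

>>> carry_out:
  targets:
    - {"grip": 0.1, "offset": [0, 0, 0], "dr": [0, 0, 0]}
    - {"grip": 0.1, "offset": [0, 0, 0], "dr": [0, 0, 0]}

```text
time_s: 20.3
position: [0.5218, 0.1429, 0.0462]
ee_rot: [0.651, 0.759, 0.0, -0.0]
wrist_force: [-0.6, -0.5, 0.5]
width: 0.0456
finger_force: 35.0
```

>>> carry_out:
  targets:
    - {"grip": 0.1, "offset": [0, 0, 0.0005], "dr": [0, 0, 0]}
    - {"grip": 0.1, "offset": [0, 0, 0.001], "dr": [0, 0, 0]}
    - {"grip": 0.1, "offset": [0, 0, 0.0015], "dr": [0, 0, 0]}
    - {"grip": 0.1, "offset": [0, 0, 0.0015], "dr": [0, 0, 0]}

```text
time_s: 20.7
position: [0.5217, 0.1429, 0.045]
ee_rot: [0.651, 0.759, -0.0, 0.0]
wrist_force: [-1.8, -0.1, 5.4]
width: 0.0455
finger_force: 35.0
```

>>> carry_out:
  targets:
    - {"grip": -0.1, "offset": [0, 0, 0], "dr": [0, 0, 0]}
    - {"grip": -0.4, "offset": [0, 0, 0], "dr": [0, 0, 0]}
    - {"grip": -0.4, "offset": [0, 0, 0], "dr": [0, 0, 0]}
    - {"grip": -0.4, "offset": [0, 0, 0], "dr": [0, 0, 0]}

```text
time_s: 21.1
position: [0.5217, 0.1429, 0.0444]
ee_rot: [0.651, 0.759, 0.0, -0.0]
wrist_force: [-0.3, -0.8, 0.8]
width: 0.0589
finger_force: 0.0
```

>>> carry_out:
  targets:
    - {"grip": -0.4, "offset": [0, 0, -0.02], "dr": [0, 0, 0]}
    - {"grip": -0.4, "offset": [0, 0, -0.06], "dr": [0, 0, 0]}
    - {"grip": -0.4, "offset": [-0.04, 0, -0.08], "dr": [0, 0, 0]}
    - {"grip": -0.4, "offset": [-0.09, 0, -0.09], "dr": [0, 0, 0]}
    - {"grip": -0.4, "offset": [-0.13, 0, -0.09], "dr": [0, 0, 0]}

```text
time_s: 21.6
position: [0.5429, 0.0124, 0.1364]
ee_rot: [0.651, 0.759, 0.001, 0.002]
wrist_force: [1.0, -0.3, 0.3]
width: 0.0609
finger_force: 0.0
```

>>> carry_out:
  targets:
    - {"grip": -0.4, "offset": [0, 0, 0], "dr": [0, 0, 0]}
    - {"grip": -0.4, "offset": [0, 0, 0], "dr": [0, 0, 0]}
    - {"grip": -0.4, "offset": [0, 0, 0], "dr": [0, 0, 0]}
    - {"grip": -0.4, "offset": [0, 0, 0], "dr": [0, 0, 0]}

```text
time_s: 22.0
position: [0.5412, 0.0164, 0.1345]
ee_rot: [0.65, 0.76, 0.0, -0.0]
wrist_force: [-0.9, -0.1, 0.2]
width: 0.0611
finger_force: 0.0
```

```bash
python3 - <<'E'
from h import *
s=pose()[0];print(s['position'],s['width'],s['wrist_force'])
i=imaging.camera_info('wrist'); p,d=imaging.read_camera('wrist'); cv2.imwrite('pics/wrist7.png',p[:,:,::-1])
plan([(.4408,-.1086,s['position'][2],98.7)])
E
```

```text
[0.54115892 0.01636518 0.13447663] 0.06107089451427785 [-0.91451853 -0.08725144  0.24134088]
(0.4408, -0.1086, np.float64(0.13447662665115875), 98.7) off [-0.1077, -0.1186, -0.0] dr [-0.0, -0.001, 0.004] rows 4.0
```

View pics/wrist7.png

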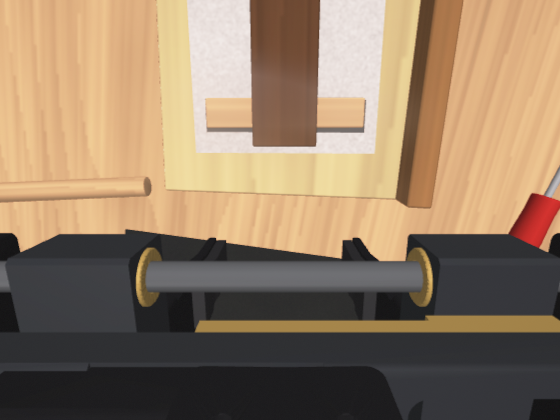

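The panel sits squarely across the right bearer, at column 285 on a bearer spanning 206–364. Now the weight.

>>> carry_out:
  targets:
    - {"grip": -0.4, "offset": [-0.027, -0.03, 0], "dr": [0, 0, 0.001]}
    - {"grip": -0.4, "offset": [-0.054, -0.06, 0], "dr": [0, 0, 0.002]}
    - {"grip": -0.4, "offset": [-0.081, -0.09, 0], "dr": [0, 0, 0.003]}
    - {"grip": -0.4, "offset": [-0.1, -0.111, 0], "dr": [0, 0, 0.004]}
    - {"grip": -0.4, "offset": [-0.1077, -0.1186, 0], "dr": [0, 0, 0.004]}

```text
time_s: 22.55
position: [0.4387, -0.1115, 0.1343]
ee_rot: [0.653, 0.757, -0.001, -0.0]
wrist_force: [-0.7, 0.3, 0.5]
width: 0.0607
finger_force: 0.0
```

>>> carry_out:
  targets:
    - {"grip": -0.4, "offset": [0, 0, 0.02], "dr": [0, 0, 0]}
    - {"grip": -0.4, "offset": [0, 0, 0.035], "dr": [0, 0, 0]}
    - {"grip": -0.4, "offset": [0, 0, 0.035], "dr": [0, 0, 0]}
    - {"grip": -0.4, "offset": [0, 0, 0.035], "dr": [0, 0, 0]}
    - {"grip": -0.4, "offset": [0, 0, 0.035], "dr": [0, 0, 0]}

```text
time_s: 23.05
position: [0.4417, -0.1094, 0.1003]
ee_rot: [0.652, 0.758, 0.001, 0.0]
wrist_force: [-0.8, 0.3, 0.0]
width: 0.0614
finger_force: 0.0
```

```bash
python3 - <<'E'
from h import *
s=pose()[0];print(s['position'],s['width'])
i=imaging.camera_info('wrist'); p,d=imaging.read_camera('wrist'); cv2.imwrite('pics/wrist8.png',p[:,:,::-1])
plan([(.4408,-.1086,.039,98.7)])
E
```

```text
[ 0.44174831 -0.10941131  0.10026095] 0.061373312861742114
(0.4408, -0.1086, 0.039, 98.7) off [0.0011, -0.0008, 0.0613] dr [0.001, 0.0, -0.002] rows 2.0
```

View pics/wrist8.png

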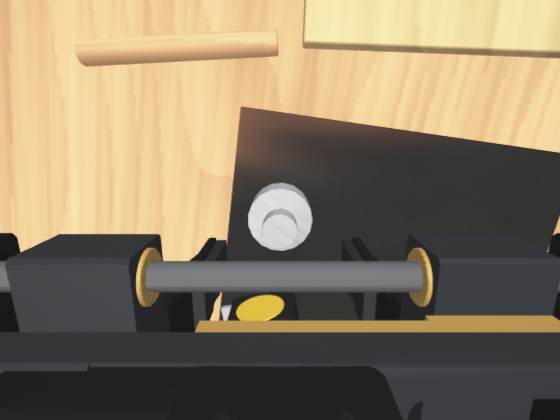

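The weight's base is at (280,213) and its knob top at about (280,227). I'll locate it with rays at z=0.058 and z=0.034.

```bash
python3 - <<'E'
from h import *
i=imaging.camera_info('wrist'); p=cv2.imread('pics/wrist8.png').astype(int); V=p.max(2);S=V-p.min(2)
m=np.zeros(V.shape,np.uint8); m[175:256,240:320]=((V>105)&(S<40))[175:256,240:320]
c=max(cv2.findContours(m,0,1)[0],key=cv2.contourArea); print(cv2.boundingRect(c))
x,y,w,h=cv2.boundingRect(c)
print('base top far',plane(i,[[x+w/2,y]],.034),'left',plane(i,[[x,y+h*.5-2]],.034),'right',plane(i,[[x+w,y+h*.5-2]],.034))
print('knob',plane(i,[[280,227],[280,231]],.058).round(4))
W=cloud(i,imaging.read_camera('wrist')[1])[205:250,255:305].reshape(-1,3)
k=W[(W[:,2]>.053)&(W[:,2]<.064)]; print(len(k),k.mean(0).round(4),k.min(0).round(4),k.max(0).round(4)); print(pose()[0]['position'])
E
```

```text
(248, 183, 65, 68)
base top far [[ 0.43442758 -0.08018482  0.034     ]] left [[ 0.41452273 -0.10692246  0.034     ]] right [[ 0.46122946 -0.09990887  0.034     ]]
knob [[ 0.438  -0.1052  0.058 ]
 [ 0.4384 -0.1079  0.058 ]]
1029 [ 0.4376 -0.107   0.0587] [ 0.4261 -0.1196  0.053 ] [ 0.4496 -0.0959  0.0613]
[ 0.44149354 -0.10979414  0.1002568 ]
```

>>> carry_out:
  targets:
    - {"grip": -0.4, "offset": [0.002, -0.0022, 0.015], "dr": [0, 0, 0]}
    - {"grip": -0.4, "offset": [0.002, -0.0022, 0.035], "dr": [0, 0, 0]}
    - {"grip": -0.4, "offset": [0.002, -0.0022, 0.05], "dr": [0, 0, 0]}
    - {"grip": -0.4, "offset": [0.002, -0.0022, 0.0605], "dr": [0, 0, 0]}
    - {"grip": -0.4, "offset": [0.002, -0.0022, 0.0605], "dr": [0, 0, 0]}

```text
time_s: 23.65
position: [0.4377, -0.1083, 0.0383]
ee_rot: [0.652, 0.758, -0.0, -0.001]
wrist_force: [-0.6, 0.2, 0.1]
width: 0.0608
finger_force: 0.0
```

>>> carry_out:
  targets:
    - {"grip": -0.4, "offset": [0, 0, 0], "dr": [0, 0, 0]}
    - {"grip": 0, "offset": [0, 0, 0], "dr": [0, 0, 0]}
    - {"grip": 0.3, "offset": [0, 0, 0], "dr": [0, 0, 0]}
    - {"grip": 0.6, "offset": [0, 0, 0], "dr": [0, 0, 0]}
    - {"grip": 0.6, "offset": [0, 0, 0], "dr": [0, 0, 0]}
  newtons: 45

```text
time_s: 24.15
position: [0.4383, -0.1085, 0.0393]
ee_rot: [0.653, 0.758, 0.0, 0.0]
wrist_force: [-0.7, 0.1, -0.3]
width: 0.0367
finger_force: 0.0
```

>>> carry_out:
  targets:
    - {"grip": 0.6, "offset": [0, 0, 0], "dr": [0, 0, 0]}
    - {"grip": 0.6, "offset": [0, 0, 0], "dr": [0, 0, 0]}
    - {"grip": 0.6, "offset": [0, 0, 0], "dr": [0, 0, 0]}

```text
time_s: 24.45
position: [0.4386, -0.1084, 0.0391]
ee_rot: [0.652, 0.758, 0.0, 0.0]
wrist_force: [1.1, 0.3, -0.1]
width: 0.0224
finger_force: 45.0
```

>>> carry_out:
  targets:
    - {"grip": 0.6, "offset": [0, 0, -0.01], "dr": [0, 0, 0]}
    - {"grip": 0.6, "offset": [0, 0, -0.025], "dr": [0, 0, 0]}
    - {"grip": 0.6, "offset": [0, 0, -0.05], "dr": [0, 0, 0]}
    - {"grip": 0.6, "offset": [0, 0, -0.08], "dr": [0, 0, 0]}
    - {"grip": 0.6, "offset": [0, 0, -0.11], "dr": [0, 0, 0]}

```text
time_s: 24.95
position: [0.4368, -0.1081, 0.1498]
ee_rot: [0.652, 0.758, -0.001, -0.001]
wrist_force: [0.3, -0.2, -4.4]
width: 0.0229
finger_force: 45.0
```

>>> carry_out:
  targets:
    - {"grip": 0.6, "offset": [0, 0, 0], "dr": [0, 0, 0]}
    - {"grip": 0.6, "offset": [0, 0, 0], "dr": [0, 0, 0]}
    - {"grip": 0.6, "offset": [0, 0, 0], "dr": [0, 0, 0]}
    - {"grip": 0.6, "offset": [0, 0, 0], "dr": [0, 0, 0]}

```text
time_s: 25.35
position: [0.4369, -0.1082, 0.1476]
ee_rot: [0.652, 0.758, -0.001, -0.002]
wrist_force: [-0.2, 0.1, -4.5]
width: 0.0226
finger_force: 45.0
```

```bash
python3 - <<'E'
from h import *
s=pose()[0];print(s['position'],s['width'],s['wrist_force'])
i=imaging.camera_info('wrist'); p,d=imaging.read_camera('wrist'); W=cloud(i,d)
plan([(.5217,.1429,s['position'][2],98.7)])
it=imaging.camera_info('top'); p,d=imaging.read_camera('top'); cv2.imwrite('pics/top9.png',p[:,:,::-1]); W=cloud(it,d)
P=p.astype(int);V=P.max(2);S=V-P.min(2)
m=(W[...,2]>.050)&(W[...,2]<.066)&(W[...,0]>.44)&(W[...,0]<.6)&(W[...,1]>.03)&(W[...,1]<.25)
print('panel',rect(it,m,.058))
E
```

```text
[ 0.43686424 -0.10822942  0.14758073] 0.02261666523007716 [-0.18258768  0.06942289 -4.52092126]
(0.5217, 0.1429, np.float64(0.1475807271268546), 98.7) off [0.2002, 0.1027, 0.0002] dr [-0.002, -0.002, -0.002] rows 5.0
(0.5217, 0.1429, np.float64(0.1475807271268546), 98.7) off [0.0355, 0.0183, 0.0] dr [-0.001, 0.0, -0.001] rows 1.0
panel (array([0.523 , 0.1436], dtype=float32), 98.7, [np.float32(47.0), np.float32(150.3)])
```

View pics/top9.png

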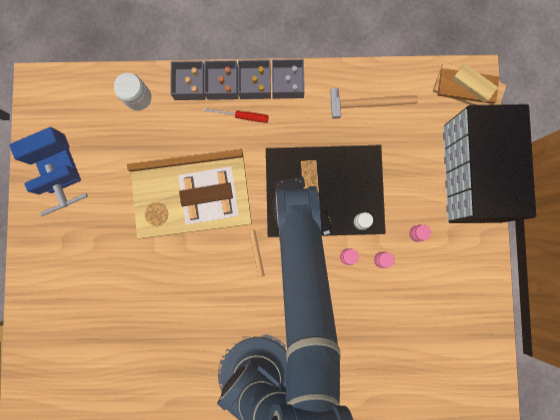

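The top view shows the panel on the bearers at (.523,.1436), 98.7°, against a strip midpoint of (.5238,.1428). The weight is held, with the scale reading 4.5 N. Carrying it over.

>>> carry_out:
  targets:
    - {"grip": 0.6, "offset": [0.03, 0.016, 0], "dr": [0, 0, 0]}
    - {"grip": 0.6, "offset": [0.07, 0.036, 0], "dr": [0, 0, 0]}
    - {"grip": 0.6, "offset": [0.11, 0.056, 0], "dr": [0, 0, 0]}
    - {"grip": 0.6, "offset": [0.15, 0.077, 0], "dr": [0, 0, 0]}
    - {"grip": 0.6, "offset": [0.18, 0.092, 0], "dr": [0, 0, -0.001]}

```text
time_s: 25.95
position: [0.5029, 0.0865, 0.1487]
ee_rot: [0.651, 0.759, 0.001, -0.001]
wrist_force: [-0.2, 0.3, -3.7]
width: 0.0223
finger_force: 45.0
```

>>> carry_out:
  targets:
    - {"grip": 0.6, "offset": [0.025, 0.013, 0], "dr": [0, 0, 0]}
    - {"grip": 0.6, "offset": [0.045, 0.024, 0], "dr": [0, 0, 0]}
    - {"grip": 0.6, "offset": [0.0555, 0.029, 0], "dr": [0, 0, 0]}
    - {"grip": 0.6, "offset": [0.0555, 0.029, 0], "dr": [0, 0, 0]}
    - {"grip": 0.6, "offset": [0.0555, 0.029, 0], "dr": [0, 0, 0]}

```text
time_s: 26.45
position: [0.5223, 0.141, 0.1484]
ee_rot: [0.652, 0.758, -0.001, -0.0]
wrist_force: [0.6, -0.7, -5.0]
width: 0.0226
finger_force: 45.0
```

>>> carry_out:
  targets:
    - {"grip": 0.6, "offset": [0, 0, 0.01], "dr": [0, 0, 0]}
    - {"grip": 0.6, "offset": [0, 0, 0.02], "dr": [0, 0, 0]}
    - {"grip": 0.6, "offset": [0, 0, 0.03], "dr": [0, 0, 0]}
    - {"grip": 0.6, "offset": [0, 0, 0.03], "dr": [0, 0, 0]}
    - {"grip": 0.6, "offset": [0, 0, 0.03], "dr": [0, 0, 0]}

```text
time_s: 26.95
position: [0.5226, 0.1422, 0.1186]
ee_rot: [0.652, 0.758, -0.0, -0.0]
wrist_force: [0.5, 0.2, -4.9]
width: 0.0225
finger_force: 45.0
```

```bash
python3 - <<'E'
from h import *
s=pose()[0];print(s['position'],s['width'],s['wrist_force'])
plan([(.5217,.1429,.094,98.7)])
for n in('wrist','side'):
    p,d=imaging.read_camera(n); cv2.imwrite(f'pics/{n}10.png',p[:,:,::-1])
E
```

```text
[0.52261858 0.14215914 0.11859037] 0.02248775454604352 [ 0.47631615  0.24861038 -4.86264019]
(0.5217, 0.1429, 0.094, 98.7) off [0.0009, -0.0008, 0.0246] dr [-0.001, -0.0, -0.002] rows 1.0
```

View pics/wrist10.png

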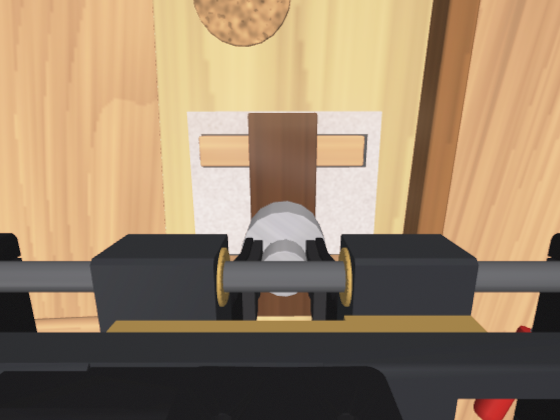

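The weight hangs upright over the panel, with its base at column 285 and the panel at 283. Lowering it.

>>> carry_out:
  targets:
    - {"grip": 0.6, "offset": [0.001, -0.001, 0.008], "dr": [0, 0, -0.002]}
    - {"grip": 0.6, "offset": [0.001, -0.001, 0.015], "dr": [0, 0, -0.002]}
    - {"grip": 0.6, "offset": [0.001, -0.001, 0.02], "dr": [0, 0, -0.002]}
    - {"grip": 0.6, "offset": [0.001, -0.001, 0.02], "dr": [0, 0, -0.002]}
    - {"grip": 0.6, "offset": [0.001, -0.001, 0.02], "dr": [0, 0, -0.002]}

```text
time_s: 27.55
position: [0.5217, 0.1433, 0.0989]
ee_rot: [0.651, 0.759, -0.0, -0.0]
wrist_force: [-0.9, 1.3, -3.8]
width: 0.0225
finger_force: 45.0
```

>>> carry_out:
  targets:
    - {"grip": 0.6, "offset": [0, 0, 0.001], "dr": [0, 0, 0]}
    - {"grip": 0.6, "offset": [0, 0, 0.002], "dr": [0, 0, 0]}
    - {"grip": 0.6, "offset": [0, 0, 0.003], "dr": [0, 0, 0]}
    - {"grip": 0.6, "offset": [0, 0, 0.003], "dr": [0, 0, 0]}
    - {"grip": 0.6, "offset": [0, 0, 0.003], "dr": [0, 0, 0]}

```text
time_s: 28.05
position: [0.5217, 0.1433, 0.0961]
ee_rot: [0.651, 0.759, 0.0, -0.0]
wrist_force: [-0.2, -0.7, -4.8]
width: 0.0226
finger_force: 45.0
```

>>> carry_out:
  targets:
    - {"grip": 0.6, "offset": [0, 0, 0.0005], "dr": [0, 0, 0]}
    - {"grip": 0.6, "offset": [0, 0, 0.001], "dr": [0, 0, 0]}
    - {"grip": 0.6, "offset": [0, 0, 0.0015], "dr": [0, 0, 0]}
    - {"grip": 0.6, "offset": [0, 0, 0.0015], "dr": [0, 0, 0]}
    - {"grip": 0.6, "offset": [0, 0, 0.0015], "dr": [0, 0, 0]}

```text
time_s: 28.55
position: [0.5217, 0.1432, 0.0946]
ee_rot: [0.651, 0.759, 0.0, -0.0]
wrist_force: [-0.0, 1.0, -4.3]
width: 0.0223
finger_force: 45.0
```

>>> carry_out:
  targets:
    - {"grip": 0.6, "offset": [0, 0, 0.0005], "dr": [0, 0, 0]}
    - {"grip": 0.6, "offset": [0, 0, 0.001], "dr": [0, 0, 0]}
    - {"grip": 0.6, "offset": [0, 0, 0.001], "dr": [0, 0, 0]}

```text
time_s: 28.85
position: [0.5218, 0.1433, 0.0942]
ee_rot: [0.651, 0.759, 0.0, 0.0]
wrist_force: [-1.9, -1.2, 1.4]
width: 0.0224
finger_force: 45.0
```

>>> carry_out:
  targets:
    - {"grip": 0.4, "offset": [0, 0, 0], "dr": [0, 0, 0]}
    - {"grip": 0.2, "offset": [0, 0, 0], "dr": [0, 0, 0]}
    - {"grip": 0, "offset": [0, 0, 0], "dr": [0, 0, 0]}
    - {"grip": -0.2, "offset": [0, 0, 0], "dr": [0, 0, 0]}
    - {"grip": -0.2, "offset": [0, 0, 0], "dr": [0, 0, 0]}
  newtons: 30

```text
time_s: 29.35
position: [0.5219, 0.1433, 0.0936]
ee_rot: [0.651, 0.759, 0.0, -0.0]
wrist_force: [-0.0, -0.3, 0.7]
width: 0.0484
finger_force: 0.0
```

>>> carry_out:
  targets:
    - {"grip": -0.2, "offset": [0, 0, -0.01], "dr": [0, 0, 0]}
    - {"grip": -0.2, "offset": [0, 0, -0.03], "dr": [0, 0, 0]}
    - {"grip": -0.2, "offset": [0, 0, -0.06], "dr": [0, 0, 0]}
    - {"grip": -0.4, "offset": [-0.04, -0.02, -0.07], "dr": [0, 0, 0]}
    - {"grip": -0.6, "offset": [-0.08, -0.04, -0.07], "dr": [0, 0, 0]}

```text
time_s: 29.85
position: [0.4957, 0.0591, 0.1662]
ee_rot: [0.65, 0.76, 0.002, 0.002]
wrist_force: [0.1, -1.3, 0.4]
width: 0.0613
finger_force: 0.0
```

>>> carry_out:
  targets:
    - {"grip": -0.6, "offset": [0, 0, 0], "dr": [0, 0, 0]}
    - {"grip": -0.6, "offset": [0, 0, 0], "dr": [0, 0, 0]}
    - {"grip": -0.6, "offset": [0, 0, 0], "dr": [0, 0, 0]}
    - {"grip": -0.6, "offset": [0, 0, 0], "dr": [0, 0, 0]}

```text
time_s: 30.25
position: [0.4946, 0.0596, 0.1638]
ee_rot: [0.65, 0.76, 0.001, -0.0]
wrist_force: [-0.2, 0.2, -0.2]
width: 0.0694
finger_force: 0.0
```

```bash
python3 - <<'E'
from h import *
s=pose()[0];print(s['position'],s['width'],s['wrist_force'],np.round(s['joint_positions'],2))
plan([(.4408,-.3103,.16,98.7)])
i=imaging.camera_info('wrist'); p,d=imaging.read_camera('wrist'); cv2.imwrite('pics/wrist11.png',p[:,:,::-1])
W=cloud(i,d).reshape(-1,3); k=W[(W[:,2]>.107)&(W[:,2]<.12)&(W[:,0]>.48)&(W[:,1]>.1)]; print('knob',len(k),k.mean(0).round(4),k.max(0)-k.min(0)) if len(k) else 0
E
```

```text
[0.49456269 0.05964535 0.16382984] 0.06935489756476441 [-0.2332473   0.18539624 -0.21780759] [ 0.38  0.33 -0.71  1.98  0.26  0.93 -0.3 ]
(0.4408, -0.3103, 0.16, 98.7) off [-0.215, -0.0662, 0.002] dr [0.0, -0.001, 0.002] rows 5.0
(0.4408, -0.3103, 0.16, 98.7) off [-0.1424, -0.0435, 0.0015] dr [0.0, -0.0, 0.001] rows 4.0
knob 1207 [0.5205 0.1436 0.1139] [0.02351145 0.02368523 0.00840989]
```

View pics/wrist11.png

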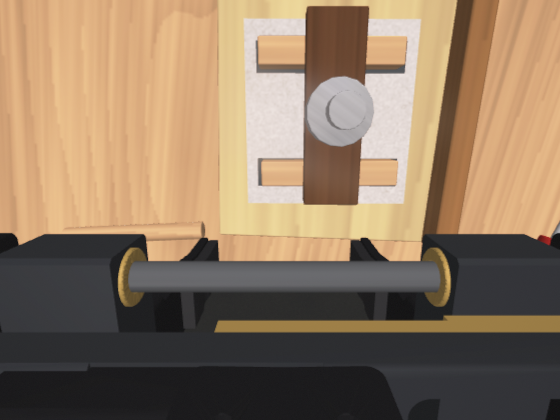

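The stack is right: the weight stands upright at the panel's middle (345,110), its knob measured at (.5205,.1436). Now the jar, approached with the fingers closing along y to clear the pink jars.

```bash
python3 - <<'E'
from h import *
it=imaging.camera_info('top'); print(plane(it,[[349,257],[385,260]],.075).round(3))
plan([(.4408,-.3103,.16,10)])
E
```

```text
[[ 0.336 -0.263  0.075]
 [ 0.326 -0.364  0.075]]
(0.4408, -0.3103, 0.16, 10) off [-0.1608, -0.0495, 0.0015] dr [-0.0, -0.0, 0.698] rows 5.0
(0.4408, -0.3103, 0.16, 10) off [-0.155, 0.0655, 0.0015] dr [-0.001, -0.001, 0.698] rows 5.0
(0.4408, -0.3103, 0.16, 10) off [-0.017, 0.0331, 0.0004] dr [0.0, 0.0, 0.155] rows 2.0
```

>>> carry_out:
  targets:
    - {"grip": -0.6, "offset": [-0.032, -0.01, 0], "dr": [0, 0, 0.14]}
    - {"grip": -0.6, "offset": [-0.064, -0.02, 0], "dr": [0, 0, 0.28]}
    - {"grip": -0.6, "offset": [-0.096, -0.03, 0], "dr": [0, 0, 0.42]}
    - {"grip": -0.6, "offset": [-0.129, -0.04, 0], "dr": [0, 0, 0.56]}
    - {"grip": -0.6, "offset": [-0.161, -0.0495, 0.0015], "dr": [0, 0, 0.698]}

```text
time_s: 30.8
position: [0.47, -0.1089, 0.1622]
ee_rot: [0.872, 0.489, 0.0, -0.0]
wrist_force: [0.9, -0.3, -0.8]
width: 0.0694
finger_force: 0.0
```

>>> carry_out:
  targets:
    - {"grip": -0.6, "offset": [-0.031, 0.013, 0], "dr": [0, 0, 0.14]}
    - {"grip": -0.6, "offset": [-0.062, 0.026, 0], "dr": [0, 0, 0.28]}
    - {"grip": -0.6, "offset": [-0.093, 0.039, 0], "dr": [0, 0, 0.42]}
    - {"grip": -0.6, "offset": [-0.124, 0.052, 0], "dr": [0, 0, 0.56]}
    - {"grip": -0.6, "offset": [-0.155, 0.0655, 0.0015], "dr": [0, 0, 0.698]}

```text
time_s: 31.3
position: [0.4459, -0.2754, 0.1606]
ee_rot: [0.987, 0.161, 0.0, -0.0]
wrist_force: [1.0, -0.4, -0.4]
width: 0.0696
finger_force: 0.0
```

>>> carry_out:
  targets:
    - {"grip": -0.6, "offset": [-0.009, 0.017, 0], "dr": [0, 0, 0.08]}
    - {"grip": -0.6, "offset": [-0.017, 0.033, 0], "dr": [0, 0, 0.155]}
    - {"grip": -0.6, "offset": [-0.017, 0.033, 0], "dr": [0, 0, 0.155]}
    - {"grip": -0.6, "offset": [-0.017, 0.033, 0], "dr": [0, 0, 0.155]}
    - {"grip": -0.6, "offset": [-0.017, 0.033, 0], "dr": [0, 0, 0.155]}

```text
time_s: 31.8
position: [0.4404, -0.3099, 0.1604]
ee_rot: [0.996, 0.088, -0.0, -0.001]
wrist_force: [-0.9, -1.1, -0.7]
width: 0.0699
finger_force: 0.0
```

>>> carry_out:
  targets:
    - {"grip": -0.6, "offset": [0, 0, 0], "dr": [0, 0, 0]}
    - {"grip": -0.6, "offset": [0, 0, 0], "dr": [0, 0, 0]}
    - {"grip": -0.6, "offset": [0, 0, 0], "dr": [0, 0, 0]}

```text
time_s: 32.1
position: [0.4399, -0.3113, 0.1606]
ee_rot: [0.996, 0.086, -0.0, -0.0]
wrist_force: [-0.6, 0.3, -0.3]
width: 0.0696
finger_force: 0.0
```

```bash
python3 - <<'E'
from h import *
s=pose()[0];print(s['position'],s['width'])
i=imaging.camera_info('wrist'); p,d=imaging.read_camera('wrist'); cv2.imwrite('pics/wrist12.png',p[:,:,::-1])
W=cloud(i,d).reshape(-1,3); k=W[(W[:,2]>.070)&(W[:,2]<.085)&(abs(W[:,0]-.44)<.05)&(abs(W[:,1]+.31)<.05)]; print('jar top',len(k),k.mean(0).round(4),k.min(0).round(4),k.max(0).round(4)) if len(k) else 0
plan([(.4408,-.3103,.033,10)])
E
```

```text
[ 0.43987032 -0.31126635  0.16059603] 0.06957733066595874
jar top 2341 [ 0.4388 -0.31    0.0787] [ 0.4165 -0.3316  0.07  ] [ 0.4593 -0.2888  0.0817]
(0.4408, -0.3103, 0.033, 10) off [0.0012, -0.0009, 0.1276] dr [-0.0, 0.0, -0.002] rows 3.0
```

View pics/wrist12.png

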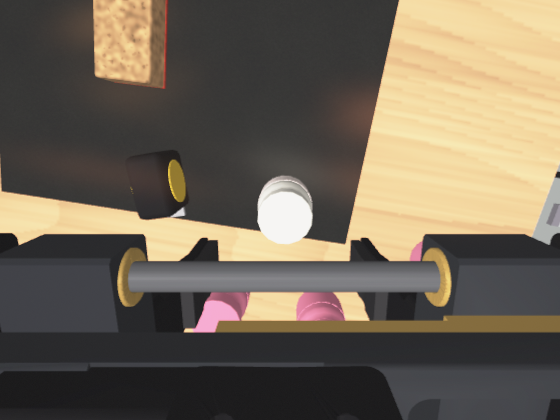

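The jar's white top is at (285,215), centre (.439,-.310), directly below the open fingers. The pink jars and tape are clear of the fingers. Grasping.

>>> carry_out:
  targets:
    - {"grip": -0.6, "offset": [0, -0.001, 0.03], "dr": [0, 0, 0]}
    - {"grip": -0.6, "offset": [0, -0.001, 0.065], "dr": [0, 0, 0]}
    - {"grip": -0.6, "offset": [0, -0.001, 0.1], "dr": [0, 0, 0]}
    - {"grip": -0.6, "offset": [0, -0.001, 0.1275], "dr": [0, 0, 0]}
    - {"grip": -0.6, "offset": [0, -0.001, 0.1275], "dr": [0, 0, 0]}

```text
time_s: 32.65
position: [0.4369, -0.3091, 0.0297]
ee_rot: [0.996, 0.086, -0.003, -0.003]
wrist_force: [-0.6, -0.6, -0.5]
width: 0.0695
finger_force: 0.0
```

>>> carry_out:
  targets:
    - {"grip": -0.6, "offset": [0, 0, 0], "dr": [0, 0, 0]}
    - {"grip": -0.3, "offset": [0, 0, 0], "dr": [0, 0, 0]}
    - {"grip": 0.1, "offset": [0, 0, 0], "dr": [0, 0, 0]}
    - {"grip": 0.1, "offset": [0, 0, 0], "dr": [0, 0, 0]}
    - {"grip": 0.1, "offset": [0, 0, 0], "dr": [0, 0, 0]}
  newtons: 30

```text
time_s: 33.15
position: [0.4401, -0.3112, 0.0339]
ee_rot: [0.996, 0.086, 0.001, 0.001]
wrist_force: [-1.1, -0.4, 4.2]
width: 0.0471
finger_force: 30.0
```

>>> carry_out:
  targets:
    - {"grip": 0.1, "offset": [0, 0, 0], "dr": [0, 0, 0]}
    - {"grip": 0.1, "offset": [0, 0, 0], "dr": [0, 0, 0]}

```text
time_s: 33.35
position: [0.4401, -0.3112, 0.0339]
ee_rot: [0.996, 0.086, 0.0, 0.0]
wrist_force: [-0.8, 0.1, 6.4]
width: 0.0468
finger_force: 30.0
```

>>> carry_out:
  targets:
    - {"grip": 0.1, "offset": [0, 0, -0.015], "dr": [0, 0, 0]}
    - {"grip": 0.1, "offset": [0, 0, -0.04], "dr": [0, 0, 0]}
    - {"grip": 0.1, "offset": [0, 0, -0.07], "dr": [0, 0, 0]}
    - {"grip": 0.1, "offset": [0, 0, -0.1], "dr": [0, 0, 0]}
    - {"grip": 0.1, "offset": [0, 0, -0.14], "dr": [0, 0, 0]}

```text
time_s: 33.85
position: [0.4381, -0.3099, 0.1726]
ee_rot: [0.996, 0.086, -0.002, -0.001]
wrist_force: [0.8, -0.5, -0.5]
width: 0.0466
finger_force: 30.0
```

>>> carry_out:
  targets:
    - {"grip": 0.1, "offset": [0, 0, 0], "dr": [0, 0, 0]}
    - {"grip": 0.1, "offset": [0, 0, 0], "dr": [0, 0, 0]}
    - {"grip": 0.1, "offset": [0, 0, 0], "dr": [0, 0, 0]}

```text
time_s: 34.15
position: [0.4384, -0.3101, 0.1715]
ee_rot: [0.996, 0.086, -0.001, -0.001]
wrist_force: [-0.7, -0.3, -1.6]
width: 0.0472
finger_force: 30.0
```

```bash
python3 - <<'E'
from h import *
s=pose()[0];print(s['position'],s['width'],s['wrist_force'])
# pad from earlier wrist view w4 is at unknown pose; use top pad estimate
plan([(.45,0,.19,10),(.4695,.2955,.19,10)])
E
```

```text
[ 0.43835803 -0.31013564  0.17152825] 0.047235089545931974 [-0.70797861 -0.32169002 -1.61913941]
(0.45, 0, 0.19, 10) off [0.0466, -0.2197, -0.013] dr [-0.002, 0.002, -0.002] rows 5.0
(0.45, 0, 0.19, 10) off [0.018, -0.0839, -0.0051] dr [-0.0, 0.001, -0.001] rows 2.0
(0.4695, 0.2955, 0.19, 10) off [0.0536, -0.2185, 0.0001] dr [-0.0, -0.0, 0.0] rows 5.0
(0.4695, 0.2955, 0.19, 10) off [0.017, -0.0691, 0.0001] dr [-0.0, -0.0, 0.0] rows 2.0
```

>>> carry_out:
  targets:
    - {"grip": 0.1, "offset": [0.008, -0.037, -0.002], "dr": [0, 0, 0]}
    - {"grip": 0.1, "offset": [0.017, -0.08, -0.005], "dr": [0, 0, 0]}
    - {"grip": 0.1, "offset": [0.027, -0.127, -0.008], "dr": [0, 0, 0]}
    - {"grip": 0.1, "offset": [0.037, -0.174, -0.01], "dr": [0, 0, 0]}
    - {"grip": 0.1, "offset": [0.0466, -0.22, -0.013], "dr": [0, 0, 0]}

```text
time_s: 34.65
position: [0.4464, -0.084, 0.1845]
ee_rot: [0.996, 0.086, -0.002, -0.001]
wrist_force: [1.3, -0.1, -2.2]
width: 0.0472
finger_force: 30.0
```

>>> carry_out:
  targets:
    - {"grip": 0.1, "offset": [0.01, -0.045, 0], "dr": [0, 0, 0]}
    - {"grip": 0.1, "offset": [0.02, -0.09, 0], "dr": [0, 0, 0]}
    - {"grip": 0.1, "offset": [0.03, -0.135, 0], "dr": [0, 0, 0]}
    - {"grip": 0.1, "offset": [0.04, -0.18, 0], "dr": [0, 0, 0]}
    - {"grip": 0.1, "offset": [0.05, -0.22, 0], "dr": [0, 0, 0]}

```text
time_s: 35.15
position: [0.4581, 0.1412, 0.1846]
ee_rot: [0.996, 0.086, -0.002, -0.0]
wrist_force: [0.5, -0.1, -2.5]
width: 0.0467
finger_force: 30.0
```

>>> carry_out:
  targets:
    - {"grip": 0.1, "offset": [0.009, -0.04, 0], "dr": [0, 0, 0]}
    - {"grip": 0.1, "offset": [0.018, -0.08, 0], "dr": [0, 0, 0]}
    - {"grip": 0.1, "offset": [0.028, -0.12, 0], "dr": [0, 0, 0]}
    - {"grip": 0.1, "offset": [0.034, -0.145, 0], "dr": [0, 0, 0]}
    - {"grip": 0.1, "offset": [0.036, -0.15, 0], "dr": [0, 0, 0]}

```text
time_s: 35.65
position: [0.4675, 0.2969, 0.1844]
ee_rot: [0.996, 0.089, -0.002, -0.001]
wrist_force: [-0.5, 0.1, -1.5]
width: 0.0466
finger_force: 30.0
```

>>> carry_out:
  targets:
    - {"grip": 0.1, "offset": [0, 0, 0.02], "dr": [0, 0, 0]}
    - {"grip": 0.1, "offset": [0, 0, 0.04], "dr": [0, 0, 0]}
    - {"grip": 0.1, "offset": [0, 0, 0.05], "dr": [0, 0, 0]}
    - {"grip": 0.1, "offset": [0, 0, 0.05], "dr": [0, 0, 0]}
    - {"grip": 0.1, "offset": [0, 0, 0.05], "dr": [0, 0, 0]}

```text
time_s: 36.15
position: [0.4695, 0.2929, 0.1361]
ee_rot: [0.996, 0.086, -0.0, -0.0]
wrist_force: [0.5, 0.1, -1.5]
width: 0.0466
finger_force: 30.0
```

```bash
python3 - <<'E'
from h import *
s=pose()[0];print(s['position'],s['width'],s['wrist_force'])
i=imaging.camera_info('wrist'); p,d=imaging.read_camera('wrist'); cv2.imwrite('pics/wrist13.png',p[:,:,::-1])
plan([(.4695,.2955,.06,10)])
E
```

```text
[0.46951006 0.29287491 0.13612646] 0.04659802466794524 [ 0.54390526  0.05481148 -1.54822154]
(0.4695, 0.2955, 0.06, 10) off [-0.0, -0.0022, 0.0767] dr [-0.001, -0.001, -0.003] rows 2.0
```

View pics/wrist13.png

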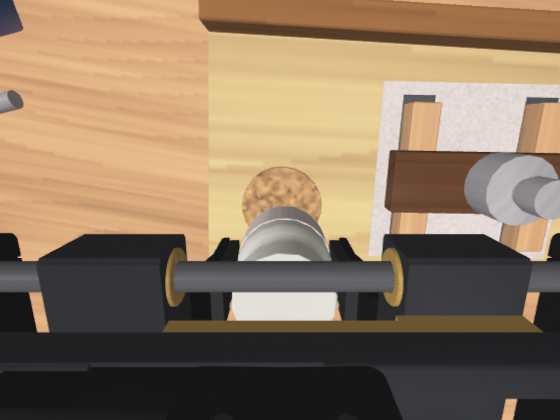

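The pad is visible beyond the held jar: its arc runs from (242,205) over (282,167) to (322,205). Fitting a circle to it.

```bash
python3 - <<'E'
from h import *
from scipy.optimize import least_squares
i=imaging.camera_info('wrist'); p=cv2.imread('pics/wrist13.png'); h=cv2.cvtColor(p,cv2.COLOR_BGR2HSV).astype(int)
m=((h[...,2]<205)&(h[...,1]>90)); m=cv2.morphologyEx(m.astype(np.uint8),cv2.MORPH_CLOSE,np.ones((7,7)))
P=[]
for r in range(175,206,3):
    c=np.where(m[r,225:345])[0]+225
    if len(c): P+=[[c.min()-.5,r],[c.max()+.5,r]]
for c in range(268,298,5):
    r=np.where(m[155:185,c])[0]+155
    if len(r): P.append([c,r.min()-.5])
Q=plane(i,P,.022)[:,:2]
f=least_squares(lambda a:np.hypot(*(Q-a[:2]).T)-.035,[.47,.295],loss='soft_l1',f_scale=.001); print(f.x.round(4),np.abs(f.fun*1e3).mean().round(2),len(Q))
f=least_squares(lambda a:np.hypot(*(Q-a[:2]).T)-a[2],[.47,.295,.035],loss='soft_l1',f_scale=.001); print(f.x.round(4))
E
```

```text
[0.4686 0.2966] 0.77 28
[0.4702 0.2968 0.0338]
```

>>> carry_out:
  targets:
    - {"grip": 0.1, "offset": [0, -0.0024, 0.02], "dr": [0, 0, 0]}
    - {"grip": 0.1, "offset": [0, -0.0024, 0.045], "dr": [0, 0, 0]}
    - {"grip": 0.1, "offset": [0, -0.0024, 0.065], "dr": [0, 0, 0]}
    - {"grip": 0.1, "offset": [0, -0.0024, 0.076], "dr": [0, 0, 0]}
    - {"grip": 0.1, "offset": [0, -0.0024, 0.076], "dr": [0, 0, 0]}

```text
time_s: 36.7
position: [0.4686, 0.2952, 0.0595]
ee_rot: [0.996, 0.086, -0.001, 0.0]
wrist_force: [-0.6, 0.1, -1.6]
width: 0.0468
finger_force: 30.0
```

>>> carry_out:
  targets:
    - {"grip": 0.1, "offset": [0, 0, 0], "dr": [0, 0, 0]}
    - {"grip": 0.1, "offset": [0, 0, 0.001], "dr": [0, 0, 0]}
    - {"grip": 0.1, "offset": [0, 0, 0.003], "dr": [0, 0, 0]}
    - {"grip": 0.1, "offset": [0, 0, 0.005], "dr": [0, 0, 0]}
    - {"grip": 0.1, "offset": [0, 0, 0.005], "dr": [0, 0, 0]}

```text
time_s: 37.2
position: [0.4689, 0.2955, 0.0551]
ee_rot: [0.996, 0.086, -0.0, -0.0]
wrist_force: [0.7, -0.2, -1.2]
width: 0.0469
finger_force: 30.0
```

>>> carry_out:
  targets:
    - {"grip": 0.1, "offset": [0, 0, 0], "dr": [0, 0, 0]}
    - {"grip": 0.1, "offset": [0, 0, 0], "dr": [0, 0, 0]}

```text
time_s: 37.4
position: [0.4689, 0.2957, 0.0552]
ee_rot: [0.996, 0.086, -0.0, -0.0]
wrist_force: [-0.9, 0.5, -1.8]
width: 0.0469
finger_force: 30.0
```

>>> carry_out:
  targets:
    - {"grip": 0.1, "offset": [0, 0, 0.0005], "dr": [0, 0, 0]}
    - {"grip": 0.1, "offset": [0, 0, 0.001], "dr": [0, 0, 0]}
    - {"grip": 0.1, "offset": [0, 0, 0.0015], "dr": [0, 0, 0]}
    - {"grip": 0.1, "offset": [0, 0, 0.0015], "dr": [0, 0, 0]}

```text
time_s: 37.8
position: [0.4688, 0.2956, 0.0535]
ee_rot: [0.996, 0.086, -0.0, -0.0]
wrist_force: [0.5, -0.6, -1.8]
width: 0.0469
finger_force: 30.0
```

>>> carry_out:
  targets:
    - {"grip": 0.1, "offset": [0, 0, 0.0005], "dr": [0, 0, 0]}
    - {"grip": 0.1, "offset": [0, 0, 0.001], "dr": [0, 0, 0]}
    - {"grip": 0.1, "offset": [0, 0, 0.001], "dr": [0, 0, 0]}

```text
time_s: 38.1
position: [0.4689, 0.2957, 0.053]
ee_rot: [0.996, 0.086, 0.0, -0.0]
wrist_force: [-0.1, -0.9, 3.1]
width: 0.0469
finger_force: 30.0
```

Contact on the pad. Releasing, withdrawing upward and clearing the view.

>>> carry_out:
  targets:
    - {"grip": -0.2, "offset": [0, 0, 0], "dr": [0, 0, 0]}
    - {"grip": -0.4, "offset": [0, 0, 0], "dr": [0, 0, 0]}
    - {"grip": -0.6, "offset": [0, 0, 0], "dr": [0, 0, 0]}
    - {"grip": -0.6, "offset": [0, 0, 0], "dr": [0, 0, 0]}
    - {"grip": -0.6, "offset": [0, 0, 0], "dr": [0, 0, 0]}

```text
time_s: 38.6
position: [0.4689, 0.2957, 0.0526]
ee_rot: [0.996, 0.086, -0.0, -0.0]
wrist_force: [0.9, 0.1, -0.4]
width: 0.0683
finger_force: 0.0
```

>>> carry_out:
  targets:
    - {"grip": -0.6, "offset": [0, 0, -0.02], "dr": [0, 0, 0]}
    - {"grip": -0.6, "offset": [0, 0, -0.06], "dr": [0, 0, 0]}
    - {"grip": -0.6, "offset": [0, 0, -0.1], "dr": [0, 0, 0]}
    - {"grip": -0.6, "offset": [0, 0, -0.14], "dr": [0, 0, 0]}
    - {"grip": -0.6, "offset": [0, 0, -0.17], "dr": [0, 0, 0]}

```text
time_s: 39.1
position: [0.4693, 0.2961, 0.2253]
ee_rot: [0.996, 0.086, 0.001, -0.001]
wrist_force: [0.7, -0.4, 0.6]
width: 0.0694
finger_force: 0.0
```

>>> carry_out:
  targets:
    - {"grip": -0.6, "offset": [0, 0.04, 0], "dr": [0, 0, 0]}
    - {"grip": -0.6, "offset": [0, 0.085, 0], "dr": [0, 0, 0]}
    - {"grip": -0.6, "offset": [0, 0.13, 0], "dr": [0, 0, 0]}
    - {"grip": -0.6, "offset": [0, 0.175, 0], "dr": [0, 0, 0]}
    - {"grip": -0.6, "offset": [0, 0.22, 0], "dr": [0, 0, 0]}

```text
time_s: 39.6
position: [0.5065, 0.077, 0.2227]
ee_rot: [0.996, 0.086, 0.0, -0.0]
wrist_force: [0.5, 0.1, 0.3]
width: 0.0698
finger_force: 0.0
```

>>> carry_out:
  targets:
    - {"grip": -0.6, "offset": [0, 0.045, 0], "dr": [0, 0, 0]}
    - {"grip": -0.6, "offset": [0, 0.09, 0], "dr": [0, 0, 0]}
    - {"grip": -0.6, "offset": [0, 0.135, 0], "dr": [0, 0, 0]}
    - {"grip": -0.6, "offset": [0, 0.18, 0], "dr": [0, 0, 0]}
    - {"grip": -0.6, "offset": [0, 0.2, 0], "dr": [0, 0, 0]}

```text
time_s: 40.1
position: [0.5406, -0.1237, 0.2223]
ee_rot: [0.997, 0.083, -0.0, 0.001]
wrist_force: [-0.3, -0.8, -0.3]
width: 0.0695
finger_force: 0.0
```

>>> carry_out:
  targets:
    - {"grip": -0.6, "offset": [0, 0, 0], "dr": [0, 0, 0]}
    - {"grip": -0.6, "offset": [0, 0, 0], "dr": [0, 0, 0]}
    - {"grip": -0.6, "offset": [0, 0, 0], "dr": [0, 0, 0]}
    - {"grip": -0.6, "offset": [0, 0, 0], "dr": [0, 0, 0]}

```text
time_s: 40.5
position: [0.5407, -0.1162, 0.2227]
ee_rot: [0.996, 0.087, 0.0, -0.0]
wrist_force: [1.2, 0.1, 0.0]
width: 0.0698
finger_force: 0.0
```

```bash
python3 - <<'E'
from h import *
it=imaging.camera_info('top'); p,d=imaging.read_camera('top'); W=cloud(it,d)
s,_=imaging.read_camera('side')
a=cv2.resize(p[135:255,120:390],(800,355)); b=cv2.resize(s[160:330,100:380],(400,243))
o=np.zeros((600,800,3),np.uint8); o[:355]=a; o[357:,:400]=b; cv2.imwrite('pics/fin.png',o[:,:,::-1])
def reg(z0,z1,x0,x1,y0,y1): return (W[...,2]>z0)&(W[...,2]<z1)&(W[...,0]>x0)&(W[...,0]<x1)&(W[...,1]>y0)&(W[...,1]<y1)
print('panel',rect(it,reg(.05,.066,.44,.6,.03,.25)|reg(.05,.13,.5,.545,.1,.19),.058))
print('knob',rect(it,reg(.107,.125,.44,.6,.03,.25),.113)); print('jar',rect(it,reg(.09,.11,.4,.55,.24,.35),.097))
print('block',rect(it,reg(.029,.047,.5,.64,-.2,-.12),.038)); print(pose()[0]['position'],pose()[0]['time_s'])
E
```

```text
panel (array([0.525, 0.144], dtype=float32), 99.0, [np.float32(50.7), np.float32(150.1)])
knob (array([0.5232, 0.1431], dtype=float32), 44.8, [np.float32(21.6), np.float32(21.9)])
jar (array([0.4683, 0.2943], dtype=float32), 89.2, [np.float32(39.4), np.float32(42.4)])Traceback (most recent call last):
  File "<stdin>", line 9, in <module>
  File "h.py", line 15, in rect
    c=max(cs,key=cv2.contourArea)[:,0,:]
      ~~~^^^^^^^^^^^^^^^^^^^^^^^^
ValueError: max() iterable argument is empty
```

View pics/fin.png

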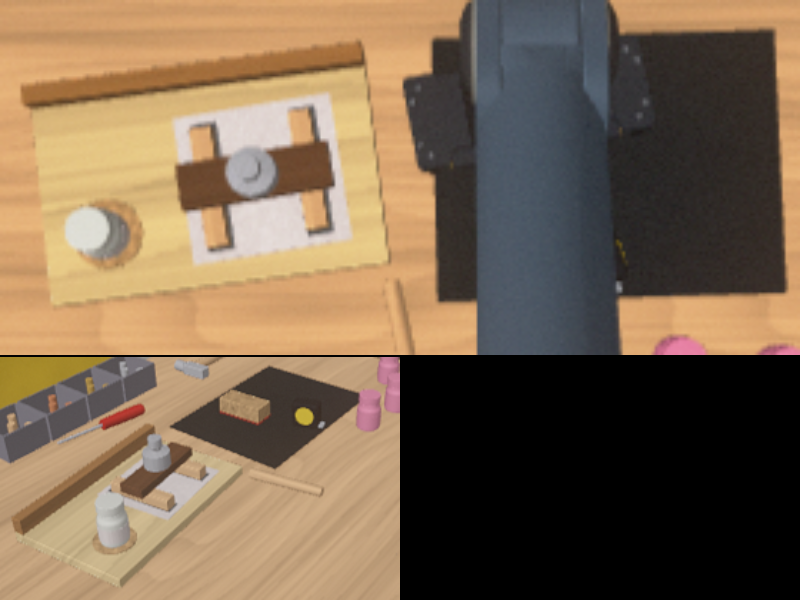

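Everything stands in place. The panel is square on both bearers with the weight upright at its middle, the jar is within about 2 mm of the pad's centre, the block looks undisturbed in the side view, and the arm is clear.

```bash
python3 -c "
from cell import manip
print(manip.hand_in())"
```

```text
the job is handed in; nothing more can be done
None
```

The job is handed in at about 41 s of the 136 s allowed: bearers on both strips, the panel square across them with the weight upright at its middle, the jar on the cork pad and the sanding block untouched; no verdict was returned.

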